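# Zero a printing press and open it three turns for a lino plate

### The job

Set up the little printing press: wind the red-knobbed crank on top clockwise (seen from above) until you feel the roller come down on the bare bed, gently and without forcing it, then wind it back exactly three full turns from there to open the gap. Then slide the lino plate forward along the bed, straight, until its front edge is about 2 cm past the middle of the roller, let go, and leave the bottle, the ink jar and the brayer where they are.

Things in the scene. Friction and masses are not known exactly. Their poses are not given: they have to be found in the camera images.
- press: Green tabletop printing press, fixed. Origin on the table under the roller's middle; z up, x the feeding direction along the bed (roughly away from the robot), y along the roller. Flat metal bed: top 70 mm above the table, x = -190 to +170 mm, |y| up to 94 mm, with guide strips 6 mm high along it, inner faces at y = +-88 mm.
- roller_mid (a point): Centre of the steel roller, about 60 mm in diameter, 196 mm long, lying along the press's y. It rises 2 mm per full turn of the crank, anticlockwise seen from above (clockwise lowers it). It starts 0.3 to 0.9 turns above the bed, differently each time; no scale or dial shows its height or the turns.
- hub (a point): Point on the crank's upright axis, 235 mm above the table. Turning takes about 4 N at the knob. With the roller on the bed the crank does not stop dead: the sprung chain gives, and the force at the knob grows by 2.5 N per mm of knob travel; over 25 N there is too much. It stays where it is left. Where it points at the start, and with the roller on the bed, differs each time.
- knob (a point): Centre of the red crank knob, an upright cylinder 23 mm in diameter and 50 mm tall (231 to 281 mm above the table, this point at 257 mm), 60 mm from the crank's axis, free to spin on its pin. Below it is the crank arm, 18 mm wide, top at 229 mm.
- block_mid (a point): Centre of the lino plate lying flat on the bed in front of the roller: 130 mm long (its own x, pointing at the roller), 140 mm wide, 4.5 mm thick, pale plywood backing with dark carved lino on top, about 0.14 kg. It fits under the roller only when the gap is over 4.5 mm.
- block_lead (a point): Middle of the lino plate's front edge (the edge nearest the roller), 65 mm ahead of its centre, half-way up its thickness.
- bottle_mid (a point): Bystander: amber glass bottle, 70 mm diameter, 170 mm tall; point half-way up.
- ink_jar_mid (a point): Bystander: ink jar with white cap, 68 mm diameter, 85 mm tall; point half-way up.
- brayer_mid (a point): Bystander: hand ink roller (brayer) with wooden handle, about 180 mm long, lying; point at the centre of its rubber roller, 18 mm above the table.
- crosshead (a point): Middle of the top of the crosshead, 191 mm above the table, on the crank's axis. It spans |y| up to 124 mm and x = -45 to 45 mm on two side frames (|y| = 110 to 124 mm); chain sprockets on it reach up to 212 mm. At the press's y = -177 mm stands the roller's drive star wheel, 190 mm across, not to be used here.
Not all that is in view belongs to the job. What is meant by the part that bears block_mid is not purple, and is the smaller of those in its own colour.

How it is judged:
By the outcome, as a careful person would: the job done as asked, in the order asked, and still so for the second after the job is handed in, with the robot touching nothing.
It also fails if it takes over 72 s, if anything falls off the work surface, if the arm or the gripper's body presses on something with over 40 N, if the wrist force passes 120 N, or if a joint passes its speed limit or range.

### The arm

A 6-joint arm with a two-finger parallel gripper is mounted at the origin on the work surface. World frame = base frame: x ahead of the robot, y to its left, z up, the work surface at z = 0. Lengths are in m, angles in rad, forces in N, time in s.
With the tool pointing down it reaches from about 0.275 to 0.975 m from the base axis. Payload 8.4 kg.
Tool frame: the origin (TCP) lies at the very end of the fingers, on their centre line; the grasp point (between the pads) lies 19 mm behind it; z points along the fingers, x is the direction in which the jaws open and shut, and the axes are right-handed (so a half turn about z gives the same grasp; the last joint's range is limited). The gripper opens to 92 mm and grips with 3 to 60 N. Pads are 20 mm wide; open, the fingers measure 128 mm over their backs; the gripper's body (75 mm by 189 mm) begins 69 mm behind the grasp point.
Start: joints at [1.2, 0.353, 1.633, -0, 1.155, -0.002], TCP at [0.225, 0.583, 0.215] pointing down, gripper open.
Joint ranges: [-2.63, 2.63], [-0.92, 2.1], [0.06, 2.66], [-1.3, 4.44], [0, 2.69], [-3.02, 3.02]. Speed limits (rad/s): [2.22, 2.22, 2.79, 3.14, 3.14, 3.14].

### API

Orientations are given as a unit quaternion [x, y, z, w].
In Python, from plant import arm gives the robot as it stands.
- The arm moves only by the tool apply_moves, never from a script. Its arguments are lists of equal length, an entry for each row: "travel": the shift along the world's x, y, z in m, a list of three; "roll": the turn about the world's z in rad. In form: {"travel": [[dx, dy, dz], ...], "roll": [roll, ...]}. A call has 1 to 10 rows; each row shifts and turns the pose as measured when the row begins; what a row does not reach is not made up. A row lasts 1/8 s, in which the tool goes at most 62.5 mm and 10.7 degrees, less where a joint would pass 70% of its speed; a pose out of reach is approached as far as the arm can. A call with a gripper value outside its range is refused whole. "hand" is the opening, from 0 (shut) to 1 (fully open), set as the call begins (left out, the last holds). The fingers move at their own pace and stop on an object; the grip force is fixed at half the most. Time passes only in rows, so rows that do not move let the fingers close. It gives the time, the measured TCP pose, the force and the opening at its end, in the units of the state.
- arm.sense(): the state, without advancing time (a new reading comes with each control period).
- arm.capture(name): name is "scene" or "top" or "wrist"; returns the picture (480x640x3 uint8, red, green, blue); there is no depth.
- arm.camera_params(name): a dict with "fx", "fy", "cx", "cy" (pixels), "k1" (the pictures are not rectified: a ray, as slopes to the right and down, at radius r is drawn at 1 + k1 r^2 times it, then the intrinsics apply), "T" (4x4, takes a point from camera to world coordinates); the wrist camera has in their place "hand_eye" (4x4, takes a point from camera to tool coordinates, whose origin is the TCP and whose axes are the tool frame's). Camera axes: x right, y up, looking along -z (the intrinsics and any distortion apply to the point x, -y, -z); pixel columns grow to the right and rows downward; lengths in m; the calibration is good to about 2 mm. A picture is of the moment at which its call begins: read the wrist's pose just before it. camera_params takes no time and is no camera call.
- arm.close_job(): hands the job in, once; it reports no verdict.
Trained networks look in the newest picture that a camera, given by its name, has taken for a name from the list of things; names that differ only in an ending like _2 or _b are one class to them, and where a whole thing is asked for, a point or a joint stands for the part that bears it (a point fixed in the world has none). Each returns a list of dicts, best first, with "conf" (0 to 1); they miss things now and then, are a little off and sometimes report something else, mostly with a low value. They report only what shows in the picture. A call takes as long as a camera call. They do not tell look-alikes from the thing itself.
- arm.cut_out(camera, thing): "region" (480x640 bool, what is visible of it) and "bbox" ([left, top, width, height] in pixels, round what is visible of it).
The state is a dict: "clock": time; "joints": joint angles; "dq": joint speeds; "joint_efforts": joint torques, N m; "eef_pos": TCP position; "tool_rot": TCP orientation; "force": force on the tool from outside, world axes, zero at the start; "moment": the same for the moment, N m; "finger_gap": finger opening in m.
Only numpy, scipy, OpenCV 4.12 (cv2) and the standard library are available. Lean on these libraries where they do the work, as an engineer would, in place of code of your own. Each camera call takes 0.05 s, during which the arm holds its last target.

## Working session

There is one attempt and no reset: what is moved stays moved. The work goes in short steps, Python scripts to look and compute and a tool call to move; the robot and the scene stay as the last step left them, time stands still between calls to the robot, and variables do not carry over. Pictures are saved under pics/ and viewed, and the job is handed in when it is done.

Besides the shell and the picture viewer there is one more tool, called by a JSON object that holds its "name" and its "arguments", one argument or row to a line. apply_moves: Moves the arm, as the interface text tells. Its arguments: {"type":"object","properties":{"travel":{"type":"array","items":{"type":"array","items":{"type":"number"}}},"roll":{"type":"array","items":{"type":"number"}},"hand":{"type":"number"}},"required":["travel","roll"]}

```bash
ls; mkdir -p pics; python3 - <<'E'
from plant import arm
import cv2
s=arm.sense(); print(s)
for n in ("scene","top","wrist"):
    im=arm.capture(n); cv2.imwrite(f"pics/{n}0.png",im[:,:,::-1])
    p=arm.camera_params(n); print(n,p)
E
```

```text
pics
{'clock': 0.0, 'joints': array([ 1.19957440e+00,  3.53614375e-01,  1.63417282e+00,  4.17353718e-05,
        1.15519459e+00, -2.42439666e-03]), 'dq': array([-0.00015823, -0.00036253,  0.00076009, -0.0016699 ,  0.00043739,
       -0.00053719]), 'joint_efforts': array([ 3.77532007e-03, -5.93849480e+01, -3.34218192e+01,  7.00279023e-02,
        2.35320954e-02, -1.32073228e-04]), 'eef_pos': array([0.22512216, 0.58249228, 0.21386824]), 'tool_rot': array([ 8.24775473e-01,  5.65459933e-01, -5.84560518e-04,  3.75595722e-04]), 'force': array([ 0.82277021, -0.16510768,  0.57632181]), 'moment': array([-3.92042828e-03, -9.91644691e-03,  8.30238714e-05]), 'finger_gap': 0.09182845477409261}
scene {'fx': 490.23706420283474, 'fy': 490.23706420283474, 'cx': 319.45258611363226, 'cy': 243.66969970578316, 'k1': -0.01134702606098894, 'T': array([[-0.15481372, -0.59971509,  0.78509523,  1.42578819],
       [ 0.98776139, -0.10922495,  0.11134339,  0.1349492 ],
       [ 0.01897767,  0.79272424,  0.60928493,  0.90745071],
       [ 0.        ,  0.        ,  0.        ,  1.        ]])}
top {'fx': 490.96987
[... 158 characters left out ...]
.11390508,  0.31101267],
       [-0.99963734, -0.01549255,  0.02202649,  0.00622441],
       [ 0.0201149 ,  0.11425815,  0.99324743,  1.29612209],
       [ 0.        ,  0.        ,  0.        ,  1.        ]])}
wrist {'fx': 346.2579836337385, 'fy': 346.2579836337385, 'cx': 311.83359781535705, 'cy': 237.28217197687582, 'k1': -0.03447986359940491, 'hand_eye': array([[ 9.99999893e-01,  3.74713867e-04, -2.70378366e-04,
        -3.19880187e-04],
       [ 2.80428002e-04, -9.57205280e-01, -2.89409697e-01,
        -8.19953671e-02],
       [-3.67253426e-04,  2.89409591e-01, -9.57205283e-01,
        -1.69943119e-01],
       [ 0.00000000e+00,  0.00000000e+00,  0.00000000e+00,
         1.00000000e+00]])}
```

View pics/scene0.png

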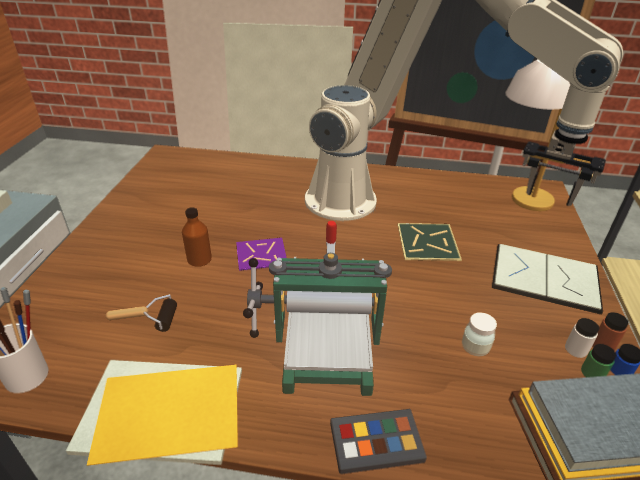

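View pics/top0.png

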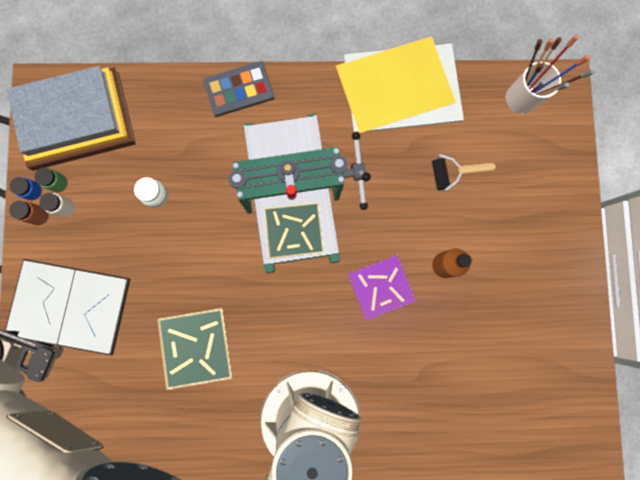

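View pics/wrist0.png

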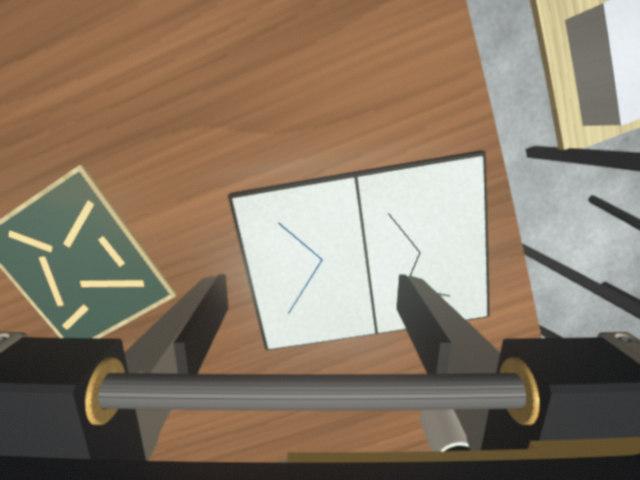

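The scene has three plates in the top picture: green on the bed (294,230), larger green on the table (195,348), and purple on the table (382,287). The one on the bed fits: it is not purple and is the smaller green. I'll confirm it in an enlarged crop.

```bash
cat > h.py <<'E'
import numpy as np, cv2
from plant import arm
def ray(p,uv,T):
    x=(uv[0]-p['cx'])/p['fx']; y=(uv[1]-p['cy'])/p['fy']
    a,b=x,y
    for _ in range(10):
        k=1+p['k1']*(a*a+b*b); a,b=x/k,y/k
    return T[:3,:3]@np.array([a,-b,-1.0]),T[:3,3]
def unp(n,uv,z,T=None):
    p=arm.camera_params(n); T=p['T'] if T is None else T
    d,o=ray(p,uv,T); return o+d*(z-o[2])/d[2]
def proj(n,X,T=None):
    p=arm.camera_params(n); T=p['T'] if T is None else T
    c=T[:3,:3].T@(np.asarray(X,float)-T[:3,3]); a,b=c[0]/-c[2],-c[1]/-c[2]
    k=1+p['k1']*(a*a+b*b); return np.array([p['cx']+p['fx']*a*k,p['cy']+p['fy']*b*k])
def wristT(s):
    from scipy.spatial.transform import Rotation as R
    M=np.eye(4); M[:3,:3]=R.from_quat(s['tool_rot']).as_matrix(); M[:3,3]=s['eef_pos']
    return M@arm.camera_params('wrist')['hand_eye']
E
python3 - <<'E'
import cv2
im=cv2.imread('pics/top0.png')
cv2.imwrite('pics/top0c.png',cv2.resize(im[105:285,215:395],None,fx=3.3,fy=3.3,interpolation=cv2.INTER_CUBIC))
im=cv2.imread('pics/scene0.png')
cv2.imwrite('pics/scene0c.png',cv2.resize(im[210:400,230:430],None,fx=3.1,fy=3.1,interpolation=cv2.INTER_CUBIC))
E
```

```text
(no output)
```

View pics/top0c.png

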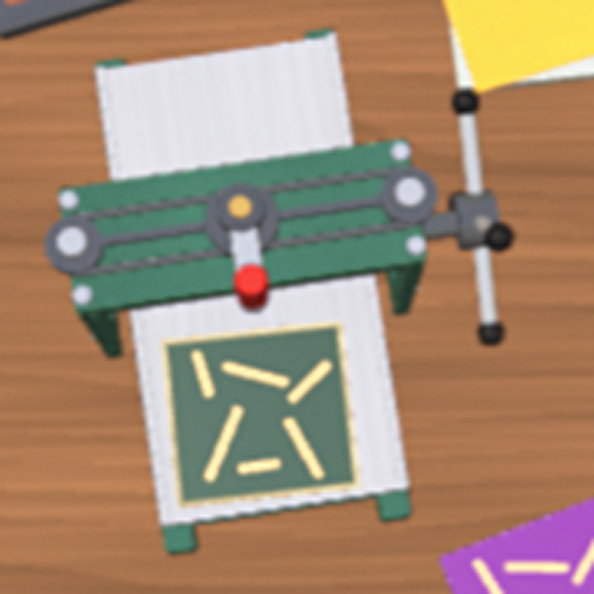

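View pics/scene0c.png

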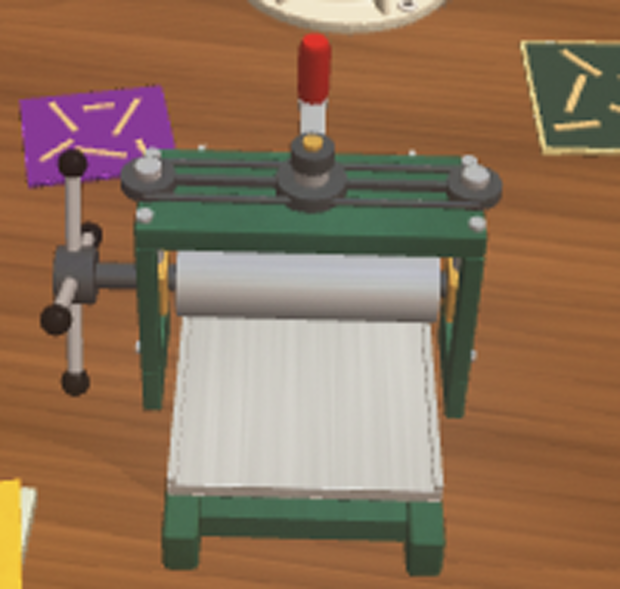

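Confirmed: the green plate on the bed is the smaller of the two green ones. Next I'll fit the press pose and measure the knob and plate.

```bash
python3 - <<'E'
from h import *
from scipy.optimize import least_squares
c=lambda u,v:(215+(u+.5)/3.3-.5,105+(v+.5)/3.3-.5)
sc=lambda u,v:(230+(u+.5)/3.1-.5,210+(v+.5)/3.1-.5)
O=[('top',(-.19,.094,.072),c(163,524)),('top',(-.19,-.094,.072),c(409,490)),('top',(.17,.094,.072),c(97,68)),('top',(.17,-.094,.072),c(337,33)),
('top',(0,0,.235),c(240,206)),
('scene',(.17,.094,.072),sc(168,490)),('scene',(.17,-.094,.072),sc(441,490)) ]
# scene: robot's -y is image left? check by both orders
O[5]=('scene',(.17,-.094,.072),sc(168,490));O[6]=('scene',(.17,.094,.072),sc(441,490))
def P(q,X):
    a=q[2];return [q[0]+np.cos(a)*X[0]-np.sin(a)*X[1],q[1]+np.sin(a)*X[0]+np.cos(a)*X[1],X[2]]
f=lambda q:np.concatenate([proj(n,P(q,X))-uv for n,X,uv in O])
r=least_squares(f,[.5,0.05,0.1]);print(r.x,np.round(r.fun.reshape(-1,2),1))
q=r.x;np.save('press.npy',q)
R=np.array([[np.cos(q[2]),np.sin(q[2])],[-np.sin(q[2]),np.cos(q[2])]])
k1=unp('top',c(251,281),.281);print('knob',k1)
k2=unp('scene',sc(314,40),.281);print('knob scene',k2)
for k in(k1,k2):
    l=R@(k[:2]-q[:2]);print(l,np.hypot(*l),np.degrees(np.arctan2(l[1],l[0])))
for u in((164,343),(340,325),(357,484),(180,505)):
    w=unp('top',c(*u),.0745);print('plate',w,R@(w[:2]-q[:2]))
E
```

```text
[0.59993209 0.04078373 0.14096775] [[ 0.   0.1]
 [-0.2 -1.4]
 [-0.5  0.2]
 [-1.1  0.2]
 [ 0.1 -0.1]
 [-1.1 -1.7]
 [-0.1  0.4]]
knob [0.5381325  0.03301626 0.281     ]
knob scene [0.53791159 0.03371172 0.281     ]
[-0.06227791  0.0009925 ] 0.062285818346438905 179.08697410521268
[-0.06239892  0.0017121 ] 0.062422400082362973 178.42831477933018
plate [0.53699719 0.10541589 0.0745    ] [-0.05322972  0.07283348]
plate [ 0.54907511 -0.02923606  0.0745    ] [-0.06019038 -0.06217975]
plate [ 0.42655013 -0.03985315  0.0745    ] [-0.18299169 -0.05547661]
plate [0.41277089 0.09412306 0.0745    ] [-0.17781041  0.07910662]
```

{"name": "apply_moves", "arguments": {
  "travel": [
    [0, 0, 0.05],
    [0, 0, 0.05],
    [0, -0.03, 0.04],
    [0.02, -0.05, 0],
    [0.03, -0.05, 0],
    [0.03, -0.05, 0],
    [0.03, -0.05, 0],
    [0.03, -0.05, 0],
    [0.03, -0.05, 0],
    [0.03, -0.05, 0]
  ],
  "roll": [0.17, 0.17, 0.17, 0, 0, 0, 0, 0, 0, 0]
}}

```text
clock: 1.4
eef_pos: [0.4265, 0.192, 0.3558]
tool_rot: [0.646, 0.763, -0.0, 0.003]
force: [0.4, -0.5, -0.4]
finger_gap: 0.0922
```

{"name": "apply_moves", "arguments": {
  "travel": [
    [0.03, -0.045, 0],
    [0.03, -0.045, 0],
    [0.03, -0.04, 0],
    [0.018, -0.026, 0],
    [0, 0, 0],
    [0, 0, 0]
  ],
  "roll": [-0.024, 0, 0, 0, 0, 0]
}}

```text
clock: 2.15
eef_pos: [0.5374, 0.0268, 0.3547]
tool_rot: [0.658, 0.753, -0.001, 0.002]
force: [-0.7, 0.1, 0.5]
finger_gap: 0.0917
```

```bash
python3 - <<'E'
from h import *
s=arm.sense(); T=wristT(s); im=arm.capture('wrist'); cv2.imwrite('pics/w1.png',im[:,:,::-1])
im=arm.capture('top'); cv2.imwrite('pics/top1.png',im[:,:,::-1])
np.save('T1.npy',T);print(s['eef_pos'],s['tool_rot'],s['clock'],s['force'])
print(proj('wrist',[.538,.0333,.281],T))
E
```

```text
[0.53741332 0.02677527 0.35469391] [ 0.6577797   0.7532065  -0.00078798  0.00228115] 2.15 [-0.66207282  0.07774603  0.45732495]
[321.17063107 249.87230419]
```

View pics/w1.png

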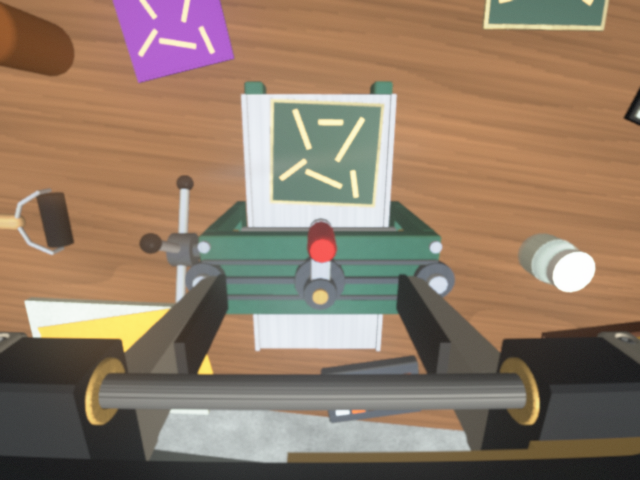

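```bash
python3 - <<'E'
from h import *
im=cv2.imread('pics/w1.png')
cv2.imwrite('pics/w1c.png',cv2.resize(im[210:310,260:380],None,fx=5,fy=5,interpolation=cv2.INTER_CUBIC))
T=np.load('T1.npy')
for z in(.231,.281):print(unp('wrist',(321,247),z,T), proj('wrist',[.538,.0333,z],T))
E
```

```text
[0.55224392 0.03625453 0.231     ] [319.97657325 231.38104892]
[0.53578918 0.03285463 0.281     ] [321.17063107 249.87230419]
```

View pics/w1c.png

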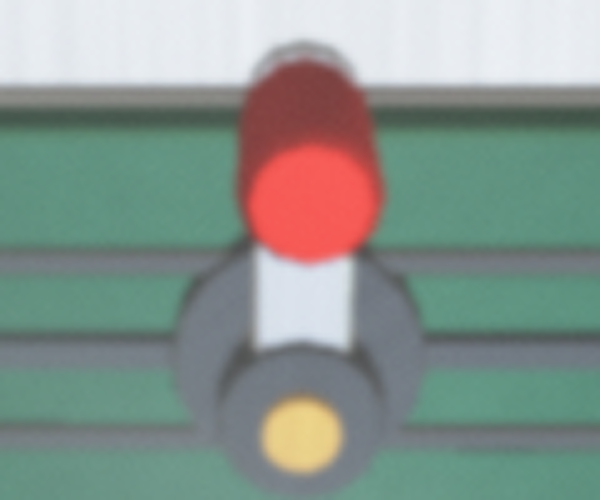

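```bash
python3 - <<'E'
from h import *
T=np.load('T1.npy')
print(unp('wrist',(323.1,250.5),.281,T)); 
for z in (.235,.24,.245,.25): print(unp('wrist',(320.4,297),z,T),unp('top',(287.6,167.4),z),unp('scene',(331.1,255.5),z))
E
```

```text
[0.53829345 0.03479151 0.281     ]
[0.59918703 0.04235422 0.235     ] [0.59900471 0.04048894 0.235     ] [0.59663369 0.04367134 0.235     ]
[0.59670802 0.04190417 0.24      ] [0.59764769 0.04032749 0.24      ] [0.60279886 0.04435004 0.24      ]
[0.59422901 0.04145413 0.245     ] [0.59629068 0.04016603 0.245     ] [0.60896403 0.04502873 0.245     ]
[0.59175    0.04100409 0.25      ] [0.59493366 0.04000458 0.25      ] [0.6151292  0.04570743 0.25      ]
```

{"name": "apply_moves", "arguments": {
  "travel": [
    [0.0005, 0.007, -0.03],
    [0, 0, -0.03],
    [0, 0, -0.025],
    [0, 0, -0.015],
    [0, 0, -0.007],
    [0, 0, 0]
  ],
  "roll": [0, 0, 0, 0, 0, 0]
}}

```text
clock: 3.0
eef_pos: [0.5366, 0.0395, 0.2474]
tool_rot: [0.655, 0.756, 0.001, 0.004]
force: [-0.0, -0.1, -0.5]
finger_gap: 0.0921
```

{"name": "apply_moves", "arguments": {
  "travel": [
    [0.001, -0.005, -0.001],
    [0, 0, 0],
    [0, 0, 0]
  ],
  "roll": [0, 0, 0]
}}

```text
clock: 3.38
eef_pos: [0.5389, 0.0341, 0.2483]
tool_rot: [0.655, 0.756, 0.002, 0.005]
force: [-0.0, 0.9, -0.6]
finger_gap: 0.092
```

{"name": "apply_moves", "arguments": {
  "travel": [
    [-0.0005, 0, -0.001],
    [0, 0, 0],
    [0, 0, 0],
    [0, 0, 0],
    [0, 0, 0]
  ],
  "roll": [0, 0, 0, 0, 0],
  "hand": 0
}}

```text
clock: 4.0
eef_pos: [0.5384, 0.034, 0.2475]
tool_rot: [0.655, 0.756, 0.002, 0.005]
force: [-0.5, -0.4, -0.1]
finger_gap: 0.0437
```

```bash
python3 - <<'E'
from h import *
for _ in range(1):
    s=arm.sense(); print(s['clock'],s['eef_pos'],s['tool_rot'],s['force'],s['finger_gap'])
E
```

```text
4.0 [0.53840305 0.034045   0.24750776] [0.65490047 0.75569475 0.00237746 0.00501776] [-0.48405317 -0.44904489 -0.14530613] 0.04374824684022892
```

{"name": "apply_moves", "arguments": {
  "travel": [
    [0, 0, 0],
    [0, 0, 0],
    [0, 0, 0]
  ],
  "roll": [0, 0, 0]
}}

```text
clock: 4.38
eef_pos: [0.5384, 0.0341, 0.2475]
tool_rot: [0.655, 0.756, 0.002, 0.005]
force: [-0.7, 0.2, 0.6]
finger_gap: 0.022
```

```bash
cat > st.py <<'E'
from h import *
import sys,json,os
C=np.array(json.load(open('C.json')))
def plan(angs):
    s=arm.sense(); p=s['eef_pos']; d=p[:2]-C; a=np.degrees(np.arctan2(d[1],d[0]))%360
    t=np.array([np.sin(np.radians(a)),-np.cos(np.radians(a))]); r=d/np.hypot(*d)
    f=s['force']; 
    print('t',round(s['clock'],2),'ang',round(a,2),'r',round(np.hypot(*d)*1e3,2),'z',round(p[2],4),'F cw',round(f[:2]@t,2),'rad',round(f[:2]@r,2),'fz',round(f[2],1),'gap',round(s['finger_gap'],4),'q',np.round(s['tool_rot'],3),'j',np.round(s['joints'],2))
    with open('log.txt','a') as g: g.write(json.dumps([s['clock'],*p,*f])+'\n')
    cur=p[:2];out=[]
    for i,da in enumerate(angs):
        q=C+.06*np.array([np.cos(np.radians(a+da)),np.sin(np.radians(a+da))])
        out.append([round(q[0]-cur[0],4),round(q[1]-cur[1],4)]);cur=q
    print(out)
if __name__=='__main__': plan(eval(sys.argv[1]))
E
echo '[0.598,0.0415]'>C.json
python3 st.py '[-10*i for i in range(1,10)]'
```

```text
t 4.38 ang 187.1 r 60.03 z 0.2475 F cw 0.33 rad 0.7 fz 0.6 gap 0.022 q [0.655 0.756 0.002 0.005] j [ 0.06  0.18  1.79 -0.    1.16 -1.65]
[[np.float64(-0.0003), np.float64(0.0105)], [np.float64(0.0014), np.float64(0.0104)], [np.float64(0.0032), np.float64(0.01)], [np.float64(0.0049), np.float64(0.0092)], [np.float64(0.0064), np.float64(0.0083)], [np.float64(0.0078), np.float64(0.007)], [np.float64(0.0089), np.float64(0.0056)], [np.float64(0.0097), np.float64(0.0039)], [np.float64(0.0102), np.float64(0.0022)]]
```

Do the first 50° to check the force and the circle.

{"name": "apply_moves", "arguments": {
  "travel": [
    [-0.0003, 0.0105, 0],
    [0.0014, 0.0104, 0],
    [0.0032, 0.01, 0],
    [0.0049, 0.0092, 0],
    [0.0064, 0.0083, 0]
  ],
  "roll": [0, 0, 0, 0, 0]
}}

```text
clock: 5.0
eef_pos: [0.5535, 0.0827, 0.2473]
tool_rot: [0.655, 0.756, -0.0, 0.006]
force: [0.2, -6.4, 1.4]
finger_gap: 0.0227
```

```bash
sed -i 's/out.append(\[round(q\[0\]-cur\[0\],4),round(q\[1\]-cur\[1\],4)\])/out.append([round(float(q[0]-cur[0]),4),round(float(q[1]-cur[1]),4),0])/' st.py; python3 st.py '[-10*i for i in range(1,6)]'
```

```text
t 5.0 ang 137.16 r 60.63 z 0.2473 F cw -4.54 rad -4.48 fz 1.4 gap 0.0227 q [ 0.655  0.756 -0.     0.006] j [ 0.15  0.22  1.74 -0.01  1.17 -1.56]
[[0.0082, 0.0066, 0], [0.0089, 0.0056, 0], [0.0097, 0.0039, 0], [0.0102, 0.0022, 0], [0.0105, 0.0004, 0]]
```

{"name": "apply_moves", "arguments": {
  "travel": [
    [0.0082, 0.0066, 0],
    [0.0089, 0.0056, 0],
    [0.0097, 0.0039, 0],
    [0.0102, 0.0022, 0]
  ],
  "roll": [0, 0, 0, 0]
}}

```text
clock: 5.5
eef_pos: [0.5913, 0.1022, 0.2469]
tool_rot: [0.654, 0.756, -0.003, 0.005]
force: [-4.3, -7.8, 3.9]
finger_gap: 0.0224
```

```bash
python3 st.py '[-6*i for i in range(1,6)]'
```

```text
t 5.5 ang 96.28 r 61.07 z 0.2469 F cw -5.09 rad -7.3 fz 3.9 gap 0.0224 q [ 0.654  0.756 -0.003  0.005] j [ 0.18  0.28  1.66 -0.01  1.2  -1.53]
[[0.0064, -0.0007, 0], [0.0063, -0.0003, 0], [0.0062, -0.001, 0], [0.0061, -0.0016, 0], [0.0059, -0.0022, 0]]
```

```bash
echo '[0.598,0.0403]'>C.json; python3 st.py '[-3*i for i in range(1,6)]'
```

```text
t 5.5 ang 96.16 r 62.26 z 0.2469 F cw -5.07 rad -7.31 fz 3.9 gap 0.0224 q [ 0.654  0.756 -0.003  0.005] j [ 0.18  0.28  1.66 -0.01  1.2  -1.53]
[[0.0034, -0.002, 0], [0.0031, 0.0001, 0], [0.0031, -0.0001, 0], [0.0031, -0.0002, 0], [0.0031, -0.0004, 0]]
```

{"name": "apply_moves", "arguments": {
  "travel": [
    [0.0032, -0.001, 0.0003],
    [0.0031, -0.0003, 0],
    [0.0031, -0.0003, 0],
    [0.0031, -0.0004, 0]
  ],
  "roll": [0, 0, 0, 0]
}}

```text
clock: 6.0
eef_pos: [0.604, 0.102, 0.247]
tool_rot: [0.654, 0.756, -0.003, 0.004]
force: [-4.0, -2.0, 3.3]
finger_gap: 0.0226
```

```bash
python3 st.py '[-3*i for i in range(1,6)]'
```

```text
t 6.0 ang 84.41 r 62.04 z 0.247 F cw -3.83 rad -2.37 fz 3.3 gap 0.0226 q [ 0.654  0.756 -0.003  0.004] j [ 0.17  0.31  1.63 -0.01  1.21 -1.54]
[[0.0029, -0.0024, 0], [0.0031, -0.0006, 0], [0.0031, -0.0007, 0], [0.003, -0.0009, 0], [0.003, -0.001, 0]]
```

```bash
echo '[0.598,0.0413]'>C.json; python3 st.py '[-2.5*i for i in range(1,24)]'
```

```text
t 6.0 ang 84.32 r 61.04 z 0.247 F cw -3.82 rad -2.37 fz 3.3 gap 0.0226 q [ 0.654  0.756 -0.003  0.004] j [ 0.17  0.31  1.63 -0.01  1.21 -1.54]
[[0.0025, -0.0014, 0], [0.0026, -0.0004, 0], [0.0026, -0.0005, 0], [0.0025, -0.0007, 0], [0.0025, -0.0008, 0], [0.0025, -0.0009, 0], [0.0024, -0.001, 0], [0.0024, -0.0011, 0], [0.0023, -0.0012, 0], [0.0023, -0.0013, 0], [0.0022, -0.0014, 0], [0.0022, -0.0015, 0], [0.0021, -0.0016, 0], [0.002, -0.0017, 0], [0.0019, -0.0017, 0], [0.0019, -0.0018, 0], [0.0018, -0.0019, 0], [0.0017, -0.002, 0], [0.0016, -0.0021, 0], [0.0015, -0.0021, 0], [0.0014, -0.0022, 0], [0.0013, -0.0023, 0], [0.0012, -0.0023, 0]]
```

{"name": "apply_moves", "arguments": {
  "travel": [
    [0.003, -0.0006, 0],
    [0.003, -0.0006, 0]
  ],
  "roll": [0, 0]
}}

```text
clock: 6.25
eef_pos: [0.6102, 0.1011, 0.247]
tool_rot: [0.654, 0.756, -0.003, 0.004]
force: [-4.0, -1.5, 2.5]
finger_gap: 0.0222
```

{"name": "apply_moves", "arguments": {
  "travel": [
    [0.003, -0.0008, 0],
    [0.003, -0.0009, 0]
  ],
  "roll": [0, 0]
}}

```text
clock: 6.5
eef_pos: [0.6165, 0.0994, 0.247]
tool_rot: [0.654, 0.756, -0.003, 0.003]
force: [-5.2, -0.5, 1.6]
finger_gap: 0.0222
```

```bash
python3 st.py '[-3*i for i in range(1,8)]'
```

```text
t 6.5 ang 72.38 r 61.0 z 0.247 F cw -4.86 rad -2.04 fz 1.6 gap 0.0222 q [ 0.654  0.756 -0.003  0.003] j [ 0.16  0.32  1.6  -0.01  1.22 -1.55]
[[0.0027, -0.002, 0], [0.0029, -0.0012, 0], [0.0028, -0.0013, 0], [0.0028, -0.0015, 0], [0.0027, -0.0016, 0], [0.0026, -0.0018, 0], [0.0025, -0.0019, 0]]
```

{"name": "apply_moves", "arguments": {
  "travel": [
    [0.0028, -0.0014, 0],
    [0.0029, -0.0012, 0]
  ],
  "roll": [0, 0]
}}

```text
clock: 6.75
eef_pos: [0.6226, 0.0971, 0.247]
tool_rot: [0.654, 0.756, -0.002, 0.003]
force: [-5.5, -0.7, 2.2]
finger_gap: 0.0224
```

```bash
python3 st.py '[-3*i for i in range(1,8)]'
```

```text
t 6.75 ang 66.18 r 60.98 z 0.247 F cw -4.76 rad -2.86 fz 2.2 gap 0.0224 q [ 0.654  0.756 -0.002  0.003] j [ 0.16  0.33  1.59 -0.01  1.22 -1.56]
[[0.0024, -0.0022, 0], [0.0028, -0.0015, 0], [0.0027, -0.0016, 0], [0.0026, -0.0018, 0], [0.0025, -0.0019, 0], [0.0024, -0.002, 0], [0.0023, -0.0022, 0]]
```

{"name": "apply_moves", "arguments": {
  "travel": [
    [0.0026, -0.0018, 0],
    [0.0028, -0.0015, 0]
  ],
  "roll": [0, 0]
}}

```text
clock: 7.0
eef_pos: [0.6286, 0.094, 0.2471]
tool_rot: [0.654, 0.756, -0.002, 0.003]
force: [-4.2, 0.3, 2.4]
finger_gap: 0.0226
```

{"name": "apply_moves", "arguments": {
  "travel": [
    [0.0026, -0.0018, 0],
    [0.0025, -0.0019, 0]
  ],
  "roll": [0, 0]
}}

```text
clock: 7.25
eef_pos: [0.6341, 0.0903, 0.247]
tool_rot: [0.654, 0.756, -0.002, 0.003]
force: [-3.2, 2.2, 2.5]
finger_gap: 0.0223
```

{"name": "apply_moves", "arguments": {
  "travel": [
    [0.0024, -0.0019, 0],
    [0.0023, -0.0021, 0]
  ],
  "roll": [0, 0]
}}

```text
clock: 7.5
eef_pos: [0.6391, 0.0862, 0.247]
tool_rot: [0.654, 0.756, -0.002, 0.003]
force: [-3.8, 1.6, 2.9]
finger_gap: 0.0223
```

```bash
python3 st.py '[-3*i for i in range(1,10)]'
```

```text
t 7.5 ang 47.53 r 60.86 z 0.247 F cw -3.86 rad -1.34 fz 2.9 gap 0.0223 q [ 0.654  0.756 -0.002  0.003] j [ 0.14  0.36  1.56 -0.01  1.23 -1.58]
[[0.0017, -0.0028, 0], [0.0021, -0.0023, 0], [0.002, -0.0024, 0], [0.0019, -0.0025, 0], [0.0018, -0.0026, 0], [0.0016, -0.0027, 0], [0.0015, -0.0028, 0], [0.0013, -0.0028, 0], [0.0012, -0.0029, 0]]
```

{"name": "apply_moves", "arguments": {
  "travel": [
    [0.0021, -0.0023, 0],
    [0.0021, -0.0023, 0]
  ],
  "roll": [0, 0]
}}

```text
clock: 7.75
eef_pos: [0.6437, 0.0815, 0.247]
tool_rot: [0.654, 0.756, -0.001, 0.003]
force: [-3.4, 1.6, 2.2]
finger_gap: 0.0225
```

{"name": "apply_moves", "arguments": {
  "travel": [
    [0.002, -0.0024, 0],
    [0.0019, -0.0025, 0]
  ],
  "roll": [0, 0]
}}

```text
clock: 8.0
eef_pos: [0.6478, 0.0763, 0.247]
tool_rot: [0.654, 0.756, -0.001, 0.003]
force: [-4.3, 1.5, 2.0]
finger_gap: 0.0224
```

{"name": "apply_moves", "arguments": {
  "travel": [
    [0.0018, -0.0026, 0],
    [0.0016, -0.0027, 0]
  ],
  "roll": [0, 0]
}}

```text
clock: 8.25
eef_pos: [0.6513, 0.0707, 0.247]
tool_rot: [0.654, 0.756, -0.002, 0.002]
force: [-4.3, 1.9, 2.2]
finger_gap: 0.0222
```

{"name": "apply_moves", "arguments": {
  "travel": [
    [0.0014, -0.0028, 0],
    [0.0013, -0.0028, 0]
  ],
  "roll": [0, 0]
}}

```text
clock: 8.5
eef_pos: [0.654, 0.0648, 0.2469]
tool_rot: [0.654, 0.756, -0.002, 0.002]
force: [-4.5, 3.2, 3.1]
finger_gap: 0.0222
```

```bash
python3 st.py '[-3*i for i in range(1,12)]'
```

```text
t 8.5 ang 22.74 r 60.77 z 0.2469 F cw -4.66 rad -2.96 fz 3.1 gap 0.0222 q [ 0.654  0.756 -0.002  0.002] j [ 0.1   0.38  1.53 -0.01  1.24 -1.61]
[[0.0004, -0.0032, 0], [0.001, -0.003, 0], [0.0008, -0.003, 0], [0.0007, -0.0031, 0], [0.0005, -0.0031, 0], [0.0003, -0.0031, 0], [0.0002, -0.0031, 0], [0.0, -0.0031, 0], [-0.0002, -0.0031, 0], [-0.0003, -0.0031, 0], [-0.0005, -0.0031, 0]]
```

{"name": "apply_moves", "arguments": {
  "travel": [
    [0.0009, -0.003, 0],
    [0.0009, -0.003, 0]
  ],
  "roll": [0, 0]
}}

```text
clock: 8.75
eef_pos: [0.6562, 0.0587, 0.247]
tool_rot: [0.654, 0.756, -0.001, 0.002]
force: [-4.7, 2.7, 2.7]
finger_gap: 0.0224
```

{"name": "apply_moves", "arguments": {
  "travel": [
    [0.0006, -0.003, 0],
    [0.0006, -0.0031, 0]
  ],
  "roll": [0, 0]
}}

```text
clock: 9.0
eef_pos: [0.6576, 0.0524, 0.247]
tool_rot: [0.654, 0.756, -0.001, 0.002]
force: [-3.9, 3.7, 2.4]
finger_gap: 0.0219
```

{"name": "apply_moves", "arguments": {
  "travel": [
    [0.0003, -0.0031, 0],
    [0.0002, -0.0031, 0]
  ],
  "roll": [0, 0]
}}

```text
clock: 9.25
eef_pos: [0.6583, 0.046, 0.2471]
tool_rot: [0.654, 0.756, -0.001, 0.002]
force: [-3.7, 3.5, 2.4]
finger_gap: 0.0223
```

{"name": "apply_moves", "arguments": {
  "travel": [
    [0, -0.0031, 0],
    [-0.0002, -0.0031, 0]
  ],
  "roll": [0, 0]
}}

```text
clock: 9.5
eef_pos: [0.6584, 0.0397, 0.2471]
tool_rot: [0.654, 0.756, -0.0, 0.002]
force: [-2.7, 4.3, 2.8]
finger_gap: 0.0222
```

```bash
python3 st.py '[-3*i for i in range(1,14)]'
```

```text
t 9.5 ang 358.49 r 60.44 z 0.2471 F cw -4.2 rad -2.82 fz 2.8 gap 0.0222 q [ 0.654  0.756 -0.     0.002] j [ 0.06  0.38  1.52 -0.    1.24 -1.65]
[[-0.0006, -0.0031, 0], [-0.0003, -0.0031, 0], [-0.0005, -0.0031, 0], [-0.0007, -0.0031, 0], [-0.0008, -0.003, 0], [-0.001, -0.003, 0], [-0.0011, -0.0029, 0], [-0.0013, -0.0029, 0], [-0.0014, -0.0028, 0], [-0.0016, -0.0027, 0], [-0.0017, -0.0026, 0], [-0.0018, -0.0025, 0], [-0.002, -0.0024, 0]]
```

Turned 189° so far, still only friction.

{"name": "apply_moves", "arguments": {
  "travel": [
    [-0.0004, -0.0031, 0],
    [-0.0004, -0.0031, 0]
  ],
  "roll": [0, 0]
}}

```text
clock: 9.75
eef_pos: [0.6579, 0.0336, 0.2471]
tool_rot: [0.654, 0.756, 0.0, 0.002]
force: [-3.3, 4.5, 2.0]
finger_gap: 0.0219
```

{"name": "apply_moves", "arguments": {
  "travel": [
    [-0.0006, -0.0031, 0],
    [-0.0007, -0.0031, 0]
  ],
  "roll": [0, 0]
}}

```text
clock: 10.0
eef_pos: [0.6568, 0.0277, 0.2471]
tool_rot: [0.654, 0.756, 0.001, 0.002]
force: [-2.7, 5.3, 2.8]
finger_gap: 0.0226
```

{"name": "apply_moves", "arguments": {
  "travel": [
    [-0.0009, -0.003, 0],
    [-0.001, -0.003, 0]
  ],
  "roll": [0, 0]
}}

```text
clock: 10.25
eef_pos: [0.6551, 0.0221, 0.2471]
tool_rot: [0.654, 0.756, 0.002, 0.002]
force: [-3.6, 5.3, 2.1]
finger_gap: 0.0222
```

```bash
python3 st.py '[-3*i for i in range(1,14)]'
```

```text
t 10.25 ang 341.42 r 60.28 z 0.2471 F cw -3.91 rad -5.12 fz 2.1 gap 0.0222 q [0.654 0.756 0.002 0.002] j [ 0.03  0.37  1.53  0.    1.23 -1.68]
[[-0.0013, -0.0029, 0], [-0.0012, -0.0029, 0], [-0.0014, -0.0028, 0], [-0.0015, -0.0027, 0], [-0.0017, -0.0027, 0], [-0.0018, -0.0026, 0], [-0.0019, -0.0025, 0], [-0.0021, -0.0024, 0], [-0.0022, -0.0023, 0], [-0.0023, -0.0021, 0], [-0.0024, -0.002, 0], [-0.0025, -0.0019, 0], [-0.0026, -0.0018, 0]]
```

{"name": "apply_moves", "arguments": {
  "travel": [
    [-0.0015, -0.0029, 0],
    [-0.0013, -0.0029, 0]
  ],
  "roll": [0, 0]
}}

```text
clock: 10.5
eef_pos: [0.653, 0.0168, 0.2472]
tool_rot: [0.654, 0.756, 0.003, 0.002]
force: [-2.7, 6.6, 1.2]
finger_gap: 0.0221
```

{"name": "apply_moves", "arguments": {
  "travel": [
    [-0.0016, -0.0028, 0],
    [-0.0016, -0.0027, 0]
  ],
  "roll": [0, 0]
}}

```text
clock: 10.75
eef_pos: [0.6504, 0.0119, 0.2472]
tool_rot: [0.654, 0.756, 0.004, 0.002]
force: [-1.7, 5.9, 1.7]
finger_gap: 0.0223
```

```bash
python3 st.py '[-3*i for i in range(1,14)]'
```

```text
t 10.75 ang 330.7 r 60.11 z 0.2472 F cw -4.36 rad -4.38 fz 1.7 gap 0.0223 q [0.654 0.756 0.004 0.002] j [ 0.01  0.36  1.55  0.    1.22 -1.7 ]
[[-0.0017, -0.0026, 0], [-0.0017, -0.0026, 0], [-0.0019, -0.0025, 0], [-0.002, -0.0024, 0], [-0.0021, -0.0023, 0], [-0.0023, -0.0022, 0], [-0.0024, -0.0021, 0], [-0.0025, -0.0019, 0], [-0.0026, -0.0018, 0], [-0.0027, -0.0017, 0], [-0.0027, -0.0015, 0], [-0.0028, -0.0014, 0], [-0.0029, -0.0012, 0]]
```

{"name": "apply_moves", "arguments": {
  "travel": [
    [-0.002, -0.0025, 0],
    [-0.0019, -0.0025, 0]
  ],
  "roll": [0, 0]
}}

```text
clock: 11.0
eef_pos: [0.6476, 0.0075, 0.2473]
tool_rot: [0.654, 0.756, 0.005, 0.002]
force: [-1.7, 6.0, 0.8]
finger_gap: 0.0224
```

{"name": "apply_moves", "arguments": {
  "travel": [
    [-0.0022, -0.0023, 0],
    [-0.0022, -0.0022, 0]
  ],
  "roll": [0, 0]
}}

```text
clock: 11.25
eef_pos: [0.6445, 0.0035, 0.2474]
tool_rot: [0.654, 0.756, 0.007, 0.003]
force: [0.5, 5.2, -0.5]
finger_gap: 0.0222
```

```bash
python3 st.py '[-3*i for i in range(1,14)]'
```

```text
t 11.25 ang 320.86 r 59.95 z 0.2474 F cw -4.34 rad -2.93 fz -0.5 gap 0.0222 q [0.654 0.756 0.007 0.003] j [-0.    0.35  1.57  0.01  1.21 -1.72]
[[-0.002, -0.0024, 0], [-0.0022, -0.0023, 0], [-0.0023, -0.0022, 0], [-0.0024, -0.002, 0], [-0.0025, -0.0019, 0], [-0.0026, -0.0018, 0], [-0.0027, -0.0016, 0], [-0.0028, -0.0015, 0], [-0.0028, -0.0013, 0], [-0.0029, -0.0012, 0], [-0.003, -0.001, 0], [-0.003, -0.0009, 0], [-0.0031, -0.0007, 0]]
```

{"name": "apply_moves", "arguments": {
  "travel": [
    [-0.0023, -0.0022, 0],
    [-0.0024, -0.002, 0]
  ],
  "roll": [0, 0]
}}

```text
clock: 11.5
eef_pos: [0.6412, -0.0002, 0.2474]
tool_rot: [0.654, 0.756, 0.009, 0.004]
force: [-0.1, 5.5, 0.4]
finger_gap: 0.0222
```

{"name": "apply_moves", "arguments": {
  "travel": [
    [-0.0025, -0.0019, 0],
    [-0.0026, -0.0018, 0]
  ],
  "roll": [0, 0]
}}

```text
clock: 11.75
eef_pos: [0.6378, -0.0034, 0.2475]
tool_rot: [0.654, 0.756, 0.01, 0.005]
force: [1.2, 7.4, -0.2]
finger_gap: 0.0223
```

```bash
python3 st.py '[-3*i for i in range(1,14)]'
```

```text
t 11.75 ang 311.66 r 59.83 z 0.2475 F cw -5.8 rad -4.71 fz -0.2 gap 0.0223 q [0.654 0.756 0.01  0.005] j [-0.01  0.33  1.59  0.01  1.2  -1.73]
[[-0.0023, -0.0022, 0], [-0.0025, -0.0019, 0], [-0.0026, -0.0018, 0], [-0.0027, -0.0016, 0], [-0.0028, -0.0015, 0], [-0.0028, -0.0013, 0], [-0.0029, -0.0012, 0], [-0.003, -0.001, 0], [-0.003, -0.0009, 0], [-0.0031, -0.0007, 0], [-0.0031, -0.0006, 0], [-0.0031, -0.0004, 0], [-0.0031, -0.0002, 0]]
```

{"name": "apply_moves", "arguments": {
  "travel": [
    [-0.0026, -0.0018, 0]
  ],
  "roll": [0]
}}

```text
clock: 11.88
eef_pos: [0.6366, -0.0043, 0.2476]
tool_rot: [0.654, 0.756, 0.012, 0.006]
force: [3.5, 9.5, -1.8]
finger_gap: 0.0221
```

```bash
python3 st.py '[-3*i for i in range(1,5)]'
```

```text
t 11.88 ang 310.24 r 59.76 z 0.2476 F cw -8.8 rad -5.04 fz -1.8 gap 0.0221 q [0.654 0.756 0.012 0.006] j [-0.02  0.33  1.59  0.01  1.2  -1.74]
[[-0.0023, -0.0021, 0], [-0.0025, -0.0018, 0], [-0.0026, -0.0017, 0], [-0.0027, -0.0016, 0]]
```

{"name": "apply_moves", "arguments": {
  "travel": [
    [-0.0024, -0.0019, 0]
  ],
  "roll": [0]
}}

```text
clock: 12.0
eef_pos: [0.6359, -0.0049, 0.2477]
tool_rot: [0.654, 0.756, 0.014, 0.006]
force: [5.4, 11.7, -3.2]
finger_gap: 0.0222
```

```bash
python3 st.py '[-3*i for i in range(1,5)]'
```

```text
t 12.0 ang 309.35 r 59.75 z 0.2477 F cw -11.58 rad -5.62 fz -3.2 gap 0.0222 q [0.654 0.756 0.014 0.006] j [-0.02  0.33  1.6   0.02  1.19 -1.74]
[[-0.0023, -0.0021, 0], [-0.0026, -0.0018, 0], [-0.0027, -0.0017, 0], [-0.0028, -0.0015, 0]]
```

```bash
cat >> st.py <<'E'
E
python3 - <<'E'
import json,numpy as np
from scipy.optimize import least_squares
L=np.array([json.loads(l) for l in open('log.txt')])
P=L[:,1:3]
r=least_squares(lambda c:np.hypot(*(P-c).T)-.06,[.598,.041]);print(r.x,np.round(r.fun*1e3,1))
E
python3 - <<'E'
from h import *
from scipy.spatial.transform import Rotation as R
s=arm.sense();print(R.from_quat(s['tool_rot']).as_matrix().round(3), s['eef_pos'], s['eef_pos']-.019*R.from_quat(s['tool_rot']).as_matrix()[:,2])
E
```

```text
[0.59842371 0.04225272] [ 0.6  0.4  0.4  0.4  0.1  0.1 -0.  -0.1 -0.1  0.   0.1  0.2  0.2  0.2
  0.3  0.2  0.2]
[[-0.144  0.989  0.028]
 [ 0.989  0.144  0.014]
 [ 0.01   0.03  -1.   ]] [ 0.63587959 -0.00490239  0.24769886] [ 0.63534733 -0.00516432  0.26668959]
```

```bash
cat > st2.py <<'E'
from h import *
from scipy.spatial.transform import Rotation as R
import sys,json
C=np.array([.5982,.0421])
s=arm.sense();Rm=R.from_quat(s['tool_rot']).as_matrix();p=(s['eef_pos']-.019*Rm[:,2])[:2]
d=p-C;a=np.degrees(np.arctan2(d[1],d[0]))%360
t=np.array([-np.sin(np.radians(a)),np.cos(np.radians(a))]); r=d/np.hypot(*d);f=s['force'][:2]
print('t',round(s['clock'],2),'ang',round(a,2),'r',round(np.hypot(*d)*1e3,2),'z',round(s['eef_pos'][2],4),'Fccw',round(f@t,2),'rad',round(f@r,2),'fz',round(s['force'][2],1),'gap',round(s['finger_gap'],4),'zcol',Rm[:,2].round(3),'j6',s['joints'][5].round(2))
step,n=float(sys.argv[1]),int(sys.argv[2])
out=[];cur=p
for i in range(1,n+1):
    b=np.radians(a+step*i);q=C+.06*np.array([np.cos(b),np.sin(b)]);out.append([round(float(q[0]-cur[0]),4),round(float(q[1]-cur[1]),4),0]);cur=q
print(json.dumps(out))
E
python3 st2.py 12 10
```

```text
t 12.0 ang 308.17 r 60.12 z 0.2477 Fccw 11.46 rad -5.85 fz -3.2 gap 0.0222 zcol [ 0.028  0.014 -1.   ] j6 -1.74
[[0.0089, 0.0088, 0], [0.007, 0.0104, 0], [0.0047, 0.0116, 0], [0.0021, 0.0124, 0], [-0.0005, 0.0125, 0], [-0.0031, 0.0122, 0], [-0.0055, 0.0113, 0], [-0.0078, 0.0099, 0], [-0.0096, 0.008, 0], [-0.0111, 0.0059, 0]]
```

{"name": "apply_moves", "arguments": {
  "travel": [
    [0.0089, 0.0088, 0],
    [0.007, 0.0104, 0],
    [0.0047, 0.0116, 0],
    [0.0021, 0.0124, 0],
    [-0.0005, 0.0125, 0],
    [-0.0031, 0.0122, 0],
    [-0.0055, 0.0113, 0]
  ],
  "roll": [0, 0, 0, 0, 0, 0, 0]
}}

```text
clock: 12.88
eef_pos: [0.6532, 0.0648, 0.2483]
tool_rot: [0.654, 0.756, 0.008, 0.014]
force: [2.7, -4.2, -2.2]
finger_gap: 0.0223
```

```bash
python3 st2.py 12 10
```

```text
t 12.88 ang 22.78 r 59.0 z 0.2483 Fccw -4.93 rad 0.85 fz -2.2 gap 0.0223 zcol [ 0.031 -0.007 -0.999] j6 -1.61
[[-0.0051, 0.0114, 0], [-0.0082, 0.0095, 0], [-0.01, 0.0076, 0], [-0.0113, 0.0053, 0], [-0.0122, 0.0029, 0], [-0.0125, 0.0003, 0], [-0.0123, -0.0023, 0], [-0.0116, -0.0049, 0], [-0.0103, -0.0072, 0], [-0.0086, -0.0091, 0]]
```

{"name": "apply_moves", "arguments": {
  "travel": [
    [-0.0055, 0.0112, 0],
    [-0.0082, 0.0095, 0],
    [-0.01, 0.0076, 0],
    [-0.0113, 0.0053, 0],
    [-0.0122, 0.0029, 0],
    [-0.0125, 0.0003, 0],
    [-0.0123, -0.0023, 0],
    [-0.0116, -0.0049, 0],
    [-0.0103, -0.0072, 0],
    [-0.0086, -0.0091, 0]
  ],
  "roll": [0, 0, 0, 0, 0, 0, 0, 0, 0, 0]
}}

```text
clock: 14.12
eef_pos: [0.5659, 0.091, 0.2485]
tool_rot: [0.655, 0.755, 0.026, 0.02]
force: [-6.5, 19.0, 1.5]
finger_gap: 0.0222
```

```bash
python3 st2.py 12 10
```

```text
t 14.12 ang 124.59 r 59.12 z 0.2485 Fccw -5.44 rad 19.33 fz 1.5 gap 0.0222 zcol [ 0.064  0.013 -0.998] j6 -1.56
[[-0.01, -0.0074, 0], [-0.0076, -0.01, 0], [-0.0054, -0.0113, 0], [-0.0029, -0.0122, 0], [-0.0003, -0.0125, 0], [0.0023, -0.0123, 0], [0.0048, -0.0116, 0], [0.0071, -0.0103, 0], [0.0091, -0.0086, 0], [0.0107, -0.0065, 0]]
```

{"name": "apply_moves", "arguments": {
  "travel": [
    [-0.0104, -0.0068, 0],
    [-0.0079, -0.0097, 0],
    [-0.0054, -0.0113, 0],
    [-0.0029, -0.0122, 0],
    [-0.0003, -0.0125, 0],
    [0.0023, -0.0123, 0]
  ],
  "roll": [0, 0, 0, 0, 0, 0]
}}

```text
clock: 14.88
eef_pos: [0.5396, 0.0293, 0.2469]
tool_rot: [0.654, 0.756, 0.027, 0.017]
force: [-4.8, 4.9, 3.2]
finger_gap: 0.0219
```

```bash
python3 st2.py 12 10
```

```text
t 14.88 ang 192.44 r 61.22 z 0.2469 Fccw -5.85 rad 3.67 fz 3.2 gap 0.0219 zcol [ 0.06   0.019 -0.998] j6 -1.68
[[0.0052, -0.0116, 0], [0.0064, -0.0108, 0], [0.0085, -0.0093, 0], [0.0102, -0.0073, 0], [0.0115, -0.005, 0], [0.0123, -0.0025, 0], [0.0125, 0.0001, 0], [0.0122, 0.0027, 0], [0.0114, 0.0052, 0], [0.0101, 0.0074, 0]]
```

{"name": "apply_moves", "arguments": {
  "travel": [
    [0.0044, -0.0118, 0],
    [0.0064, -0.0108, 0],
    [0.0085, -0.0093, 0],
    [0.0102, -0.0073, 0],
    [0.0115, -0.005, 0],
    [0.0123, -0.0025, 0]
  ],
  "roll": [0, 0, 0, 0, 0, 0]
}}

```text
clock: 15.62
eef_pos: [0.5923, -0.0185, 0.2466]
tool_rot: [0.654, 0.756, 0.025, 0.014]
force: [-3.8, 5.4, 2.7]
finger_gap: 0.0224
```

```bash
python3 st2.py 12 10
```

```text
t 15.62 ang 263.52 r 61.4 z 0.2466 Fccw -4.4 rad -4.93 fz 2.7 gap 0.0224 zcol [ 0.054  0.019 -0.998] j6 -1.77
[[0.0127, 0.0013, 0], [0.0123, 0.0025, 0], [0.0115, 0.005, 0], [0.0102, 0.0073, 0], [0.0085, 0.0093, 0], [0.0064, 0.0108, 0], [0.004, 0.0119, 0], [0.0014, 0.0125, 0], [-0.0012, 0.0125, 0], [-0.0038, 0.012, 0]]
```

{"name": "apply_moves", "arguments": {
  "travel": [
    [0.0126, 0.0008, 0],
    [0.0123, 0.0025, 0],
    [0.0115, 0.005, 0],
    [0.0102, 0.0073, 0],
    [0.0085, 0.0093, 0],
    [0.0064, 0.0108, 0],
    [0.004, 0.0119, 0]
  ],
  "roll": [0, 0, 0, 0, 0, 0, 0]
}}

```text
clock: 16.5
eef_pos: [0.6565, 0.0246, 0.247]
tool_rot: [0.654, 0.756, 0.017, 0.013]
force: [-5.7, -3.3, 4.0]
finger_gap: 0.0223
```

```bash
python3 st2.py 12 10
```

```text
t 16.5 ang 342.94 r 60.17 z 0.247 Fccw -4.87 rad -4.49 fz 4.0 gap 0.0223 zcol [ 0.043  0.009 -0.999] j6 -1.69
[[0.0022, 0.0124, 0], [-0.0002, 0.0125, 0], [-0.0028, 0.0122, 0], [-0.0053, 0.0114, 0], [-0.0075, 0.01, 0], [-0.0095, 0.0082, 0], [-0.011, 0.0061, 0], [-0.012, 0.0037, 0], [-0.0125, 0.0011, 0], [-0.0125, -0.0015, 0]]
```

{"name": "apply_moves", "arguments": {
  "travel": [
    [0.0018, 0.0124, 0],
    [-0.0002, 0.0125, 0],
    [-0.0028, 0.0122, 0],
    [-0.0053, 0.0114, 0],
    [-0.0075, 0.01, 0],
    [-0.0095, 0.0082, 0]
  ],
  "roll": [0, 0, 0, 0, 0, 0]
}}

```text
clock: 17.25
eef_pos: [0.6408, 0.0834, 0.2488]
tool_rot: [0.654, 0.756, 0.015, 0.025]
force: [7.4, 0.3, -5.3]
finger_gap: 0.0221
```

```bash
python3 st2.py 12 10
```

```text
t 17.25 ang 44.96 r 58.73 z 0.2488 Fccw -5.03 rad 5.49 fz -5.3 gap 0.0221 zcol [ 0.057 -0.009 -0.998] j6 -1.57
[[-0.0088, 0.0088, 0], [-0.0112, 0.0057, 0], [-0.0121, 0.0033, 0], [-0.0125, 0.0007, 0], [-0.0124, -0.002, 0], [-0.0117, -0.0045, 0], [-0.0105, -0.0068, 0], [-0.0089, -0.0089, 0], [-0.0068, -0.0105, 0], [-0.0045, -0.0117, 0]]
```

{"name": "apply_moves", "arguments": {
  "travel": [
    [-0.0083, 0.0093, 0.0],
    [-0.011, 0.0061, -0.0005],
    [-0.0121, 0.0036, -0.0005],
    [-0.0125, 0.001, 0],
    [-0.0125, -0.0017, 0]
  ],
  "roll": [0, 0, 0, 0, 0]
}}

```text
clock: 17.88
eef_pos: [0.5934, 0.1012, 0.2483]
tool_rot: [0.653, 0.756, 0.02, 0.033]
force: [4.3, 8.9, -5.9]
finger_gap: 0.0226
```

```bash
python3 st2.py 12 10
```

```text
t 17.88 ang 95.98 r 59.66 z 0.2483 Fccw -5.2 rad 8.39 fz -5.9 gap 0.0226 zcol [ 0.076 -0.012 -0.997] j6 -1.52
[[-0.0123, -0.0023, 0], [-0.0115, -0.0051, 0], [-0.0102, -0.0074, 0], [-0.0084, -0.0093, 0], [-0.0063, -0.0109, 0], [-0.0039, -0.0119, 0], [-0.0013, -0.0125, 0], [0.0013, -0.0125, 0], [0.0039, -0.0119, 0], [0.0063, -0.0109, 0]]
```

{"name": "apply_moves", "arguments": {
  "travel": [
    [-0.0124, -0.0018, 0],
    [-0.0116, -0.0047, 0],
    [-0.0103, -0.0072, 0],
    [-0.0085, -0.0093, 0],
    [-0.0063, -0.0109, 0],
    [-0.0039, -0.0119, 0],
    [-0.0013, -0.0125, 0]
  ],
  "roll": [0, 0, 0, 0, 0, 0, 0]
}}

```text
clock: 18.75
eef_pos: [0.539, 0.0498, 0.2469]
tool_rot: [0.653, 0.756, 0.026, 0.029]
force: [-7.9, 6.3, 5.5]
finger_gap: 0.0219
```

```bash
python3 st2.py 12 10
```

```text
t 18.75 ang 172.78 r 61.14 z 0.2469 Fccw -5.22 rad 8.58 fz 5.5 gap 0.0219 zcol [ 0.077  0.001 -0.997] j6 -1.62
[[0.0009, -0.0127, 0], [0.0023, -0.0123, 0], [0.0049, -0.0116, 0], [0.0072, -0.0103, 0], [0.0091, -0.0086, 0], [0.0107, -0.0065, 0], [0.0118, -0.0041, 0], [0.0124, -0.0016, 0], [0.0125, 0.001, 0], [0.012, 0.0036, 0]]
```

{"name": "apply_moves", "arguments": {
  "travel": [
    [-0.0006, -0.0126, 0],
    [0.0021, -0.0124, 0],
    [0.0049, -0.0116, 0],
    [0.0072, -0.0103, 0],
    [0.0091, -0.0086, 0],
    [0.0107, -0.0065, 0],
    [0.0118, -0.0041, 0]
  ],
  "roll": [0, 0, 0, 0, 0, 0, 0]
}}

```text
clock: 19.62
eef_pos: [0.5836, -0.0167, 0.2471]
tool_rot: [0.654, 0.756, 0.025, 0.026]
force: [-4.3, 5.5, 3.5]
finger_gap: 0.0221
```

```bash
python3 st2.py 12 10
```

```text
t 19.62 ang 254.8 r 60.97 z 0.2471 Fccw -5.64 rad -4.2 fz 3.5 gap 0.0221 zcol [ 0.073  0.004 -0.997] j6 -1.75
[[0.0126, -0.0011, 0], [0.0125, 0.0006, 0], [0.0121, 0.0032, 0], [0.0112, 0.0057, 0], [0.0098, 0.0079, 0], [0.0079, 0.0097, 0], [0.0057, 0.0112, 0], [0.0033, 0.0121, 0], [0.0007, 0.0125, 0], [-0.0019, 0.0124, 0]]
```

{"name": "apply_moves", "arguments": {
  "travel": [
    [0.0126, -0.0015, 0],
    [0.0125, 0.0006, 0],
    [0.0121, 0.0032, 0],
    [0.0112, 0.0057, 0],
    [0.0098, 0.0079, 0],
    [0.0079, 0.0097, 0],
    [0.0057, 0.0112, 0]
  ],
  "roll": [0, 0, 0, 0, 0, 0, 0]
}}

```text
clock: 20.5
eef_pos: [0.6539, 0.0172, 0.2473]
tool_rot: [0.654, 0.756, 0.019, 0.024]
force: [-5.6, -3.4, 3.3]
finger_gap: 0.0227
```

```bash
python3 st2.py 12 10
```

```text
t 20.5 ang 335.47 r 59.91 z 0.2473 Fccw -5.42 rad -3.64 fz 3.3 gap 0.0227 zcol [ 0.061 -0.003 -0.998] j6 -1.69
[[0.0041, 0.0119, 0], [0.0014, 0.0125, 0], [-0.0012, 0.0125, 0], [-0.0038, 0.012, 0], [-0.0062, 0.0109, 0], [-0.0083, 0.0094, 0], [-0.0101, 0.0075, 0], [-0.0114, 0.0052, 0], [-0.0122, 0.0027, 0], [-0.0125, 0.0001, 0]]
```

{"name": "apply_moves", "arguments": {
  "travel": [
    [0.004, 0.0119, 0],
    [0.0014, 0.0125, 0],
    [-0.0012, 0.0125, 0],
    [-0.0038, 0.012, 0],
    [-0.006, 0.011, 0],
    [-0.0081, 0.0096, 0],
    [-0.0098, 0.0077, 0]
  ],
  "roll": [0, 0, 0, 0, 0, 0, 0]
}}

```text
clock: 21.38
eef_pos: [0.638, 0.0865, 0.2486]
tool_rot: [0.654, 0.755, 0.016, 0.035]
force: [6.4, 0.1, -4.9]
finger_gap: 0.0225
```

```bash
python3 st2.py 12 10
```

```text
t 21.38 ang 49.37 r 59.01 z 0.2486 Fccw -4.77 rad 4.23 fz -4.9 gap 0.0225 zcol [ 0.073 -0.021 -0.997] j6 -1.55
[[-0.0097, 0.0079, 0], [-0.0116, 0.0048, 0], [-0.0123, 0.0023, 0], [-0.0125, -0.0003, 0], [-0.0122, -0.0029, 0], [-0.0113, -0.0054, 0], [-0.01, -0.0076, 0], [-0.0082, -0.0095, 0], [-0.006, -0.011, 0], [-0.0036, -0.012, 0]]
```

{"name": "apply_moves", "arguments": {
  "travel": [
    [-0.0093, 0.0083, 0],
    [-0.0116, 0.0052, -0.0003],
    [-0.0123, 0.0026, -0.0003],
    [-0.0125, 0, 0],
    [-0.0122, -0.0025, 0],
    [-0.0114, -0.0051, 0],
    [-0.0102, -0.0074, 0]
  ],
  "roll": [0, 0, 0, 0, 0, 0, 0]
}}

```text
clock: 22.25
eef_pos: [0.5681, 0.0931, 0.2477]
tool_rot: [0.654, 0.755, 0.026, 0.04]
force: [-1.3, 12.8, -1.5]
finger_gap: 0.0222
```

```bash
python3 st2.py 12 10
```

```text
t 22.25 ang 121.93 r 60.35 z 0.2477 Fccw -5.67 rad 11.55 fz -1.5 gap 0.0222 zcol [ 0.095 -0.013 -0.995] j6 -1.52
[[-0.0097, -0.008, 0], [-0.0081, -0.0096, 0], [-0.0059, -0.0111, 0], [-0.0035, -0.0121, 0], [-0.0009, -0.0125, 0], [0.0017, -0.0124, 0], [0.0043, -0.0118, 0], [0.0066, -0.0106, 0], [0.0087, -0.009, 0], [0.0104, -0.007, 0]]
```

{"name": "apply_moves", "arguments": {
  "travel": [
    [-0.0103, -0.007, 0],
    [-0.0083, -0.0094, 0],
    [-0.006, -0.0111, 0],
    [-0.0037, -0.0121, 0],
    [-0.0011, -0.0125, 0],
    [0.0017, -0.0124, 0],
    [0.0043, -0.0118, 0]
  ],
  "roll": [0, 0, 0, 0, 0, 0, 0]
}}

```text
clock: 23.12
eef_pos: [0.5424, 0.0207, 0.2468]
tool_rot: [0.654, 0.755, 0.028, 0.036]
force: [-6.7, 3.6, 6.3]
finger_gap: 0.0223
```

```bash
python3 st2.py 12 10
```

```text
t 23.12 ang 200.35 r 61.33 z 0.2468 Fccw -5.72 rad 5.04 fz 6.3 gap 0.0223 zcol [ 0.09  -0.004 -0.996] j6 -1.67
[[0.0068, -0.0108, 0], [0.0078, -0.0098, 0], [0.0097, -0.008, 0], [0.0111, -0.0058, 0], [0.0121, -0.0034, 0], [0.0125, -0.0008, 0], [0.0124, 0.0018, 0], [0.0118, 0.0044, 0], [0.0106, 0.0067, 0], [0.009, 0.0088, 0]]
```

{"name": "apply_moves", "arguments": {
  "travel": [
    [0.0058, -0.011, 0],
    [0.0078, -0.0098, 0],
    [0.0097, -0.008, 0],
    [0.0111, -0.0058, 0],
    [0.0121, -0.0034, 0],
    [0.0125, -0.0008, 0],
    [0.0124, 0.0018, 0],
    [0.0118, 0.0044, 0]
  ],
  "roll": [0, 0, 0, 0, 0, 0, 0, 0]
}}

```text
clock: 24.12
eef_pos: [0.625, -0.0126, 0.2474]
tool_rot: [0.655, 0.755, 0.026, 0.032]
force: [-6.4, 2.6, 4.3]
finger_gap: 0.0222
```

```bash
python3 st2.py 7 3; python3 - <<'E'
from h import *
for n in('scene','top'):
    im=arm.capture(n); cv2.imwrite(f'pics/{n}2.png',im[:,:,::-1])
im=cv2.imread('pics/scene2.png');cv2.imwrite('pics/s2c.png',cv2.resize(im[170:320,250:450],None,fx=4,fy=4,interpolation=cv2.INTER_CUBIC))
E
```

```text
t 24.12 ang 294.8 r 60.21 z 0.2474 Fccw -4.72 rad -5.0 fz 4.3 gap 0.0222 zcol [ 0.082 -0.002 -0.997] j6 -1.73
[[0.0064, 0.0037, 0], [0.006, 0.0042, 0], [0.0054, 0.0049, 0]]
```

View pics/s2c.png

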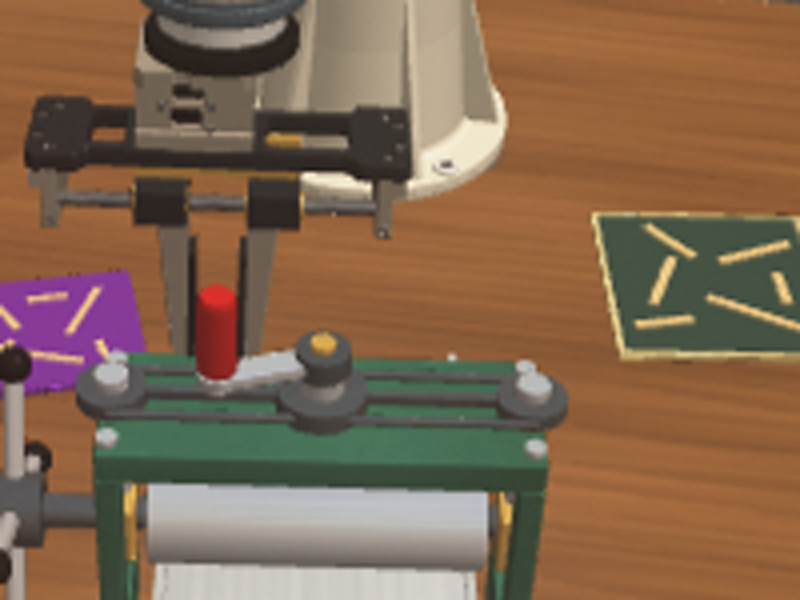

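```bash
python3 - <<'E'
from h import *
im=arm.capture('scene')
red=(im[:,:,0]>150)&(im[:,:,1]<60)&(im[:,:,2]<60)
red[:, :295]=0; red[:,315:]=0
ys,xs=np.nonzero(red[225:270]);print(xs.min(),xs.max(),ys.min()+225,ys.max()+225)
for X in([.6228,-.0125],[.626,-.012],[.6285,-.0105]):
  print(X,proj('scene',[*X,.281]),proj('scene',[*X,.231]))
top=(243.2)
k=unp('scene',(250+(217.5)/4-.4,170+297/4-.4),.281);print(k)
d=k[:2]-np.array([.598,.0415]);print(np.hypot(*d),np.degrees(np.arctan2(d[1],d[0])))
E
python3 - <<'E'
import cv2
im=cv2.imread('pics/scene2.png');cv2.imwrite('pics/s2d.png',cv2.resize(im[235:272,290:350],None,fx=12,fy=12,interpolation=cv2.INTER_CUBIC))
im=cv2.imread('pics/top2.png');cv2.imwrite('pics/t2c.png',cv2.resize(im[130:280,220:400],None,fx=4,fy=4,interpolation=cv2.INTER_CUBIC))
E
```

```text
300 308 242 255
[0.6228, -0.0125] [303.61897222 243.16131686] [303.63543903 261.52418768]
[0.626, -0.012] [303.57861373 244.10313281] [303.59631079 262.48343513]
[0.6285, -0.0105] [304.06970441 244.9003752 ] [304.07326017 263.29474169]
[ 0.62499692 -0.01134018  0.281     ]
0.059337325975490886 -62.93676431395048
```

View pics/s2d.png

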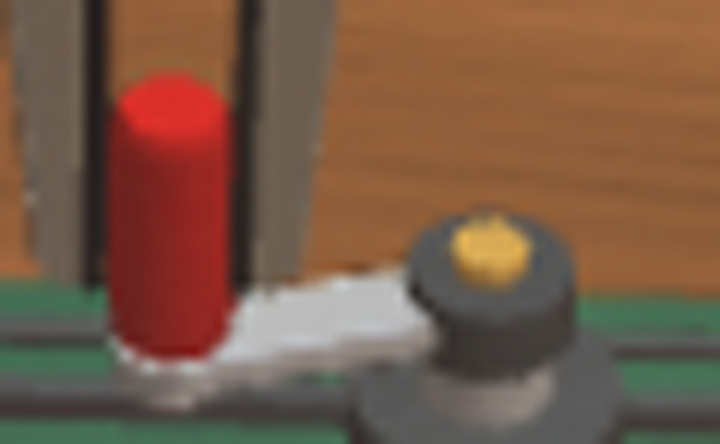

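View pics/t2c.png

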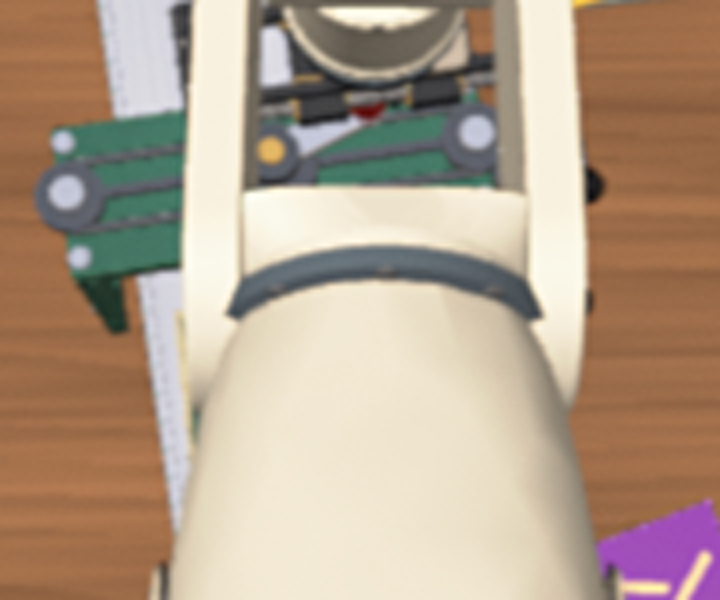

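{"name": "apply_moves", "arguments": {
  "travel": [
    [0.0059, 0.0032, 0],
    [0.0052, 0.0033, 0],
    [0.0036, 0.0028, 0]
  ],
  "roll": [0, 0, 0]
}}

```text
clock: 24.65
eef_pos: [0.6383, -0.0039, 0.2473]
tool_rot: [0.655, 0.755, 0.024, 0.031]
force: [-6.0, 0.4, 5.4]
finger_gap: 0.0225
```

```bash
python3 st2.py 1 3; python3 - <<'E'
from h import *
im=arm.capture('scene')
cv2.imwrite('pics/s3d.png',cv2.resize(im[235:272,290:350,::-1],None,fx=12,fy=12,interpolation=cv2.INTER_CUBIC))
for a in range(300,320,4):
  X=np.array([.598,.0418])+.06*np.array([np.cos(np.radians(a)),np.sin(np.radians(a))])
  print(a,(proj('scene',[*X,.281])-[289.5,234.5])*12)
E
```

```text
t 24.65 ang 310.01 r 60.02 z 0.2473 Fccw -4.36 rad -4.17 fz 5.4 gap 0.0225 zcol [ 0.079 -0.004 -0.997] j6 -1.72
[[0.0008, 0.0007, 0], [0.0008, 0.0007, 0], [0.0008, 0.0007, 0]]
300 [177.26533767 123.28939763]
304 [186.18475727 136.99569378]
308 [196.70292756 150.36624517]
312 [208.77886113 163.32844297]
316 [222.36209565 175.81076929]
```

View pics/s3d.png

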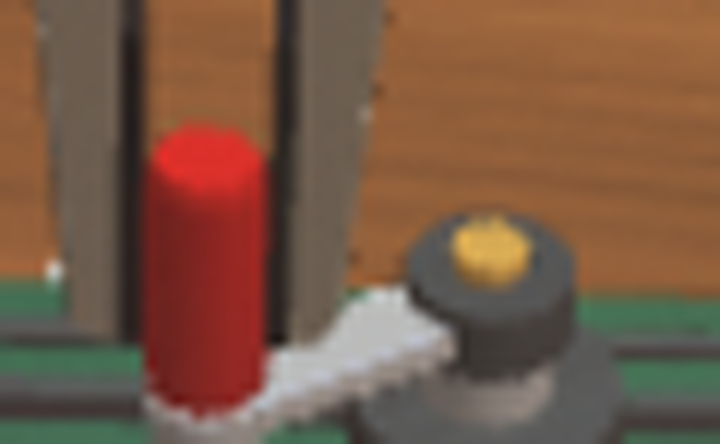

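{"name": "apply_moves", "arguments": {
  "travel": [
    [0, 0, 0],
    [0, 0, 0],
    [0, 0, 0]
  ],
  "roll": [0, 0, 0],
  "hand": 0.5
}}

```text
clock: 25.08
eef_pos: [0.64, -0.0049, 0.2475]
tool_rot: [0.655, 0.755, 0.025, 0.033]
force: [0.4, 0.1, 0.8]
finger_gap: 0.0458
```

```bash
python3 st2.py 1 1; python3 - <<'E'
from h import *
im=arm.capture('scene')
cv2.imwrite('pics/s4d.png',cv2.resize(im[235:272,290:350,::-1],None,fx=12,fy=12,interpolation=cv2.INTER_CUBIC))
E
```

```text
t 25.07 ang 310.66 r 61.81 z 0.2475 Fccw 0.41 rad 0.17 fz 0.8 gap 0.0458 zcol [ 0.082 -0.006 -0.997] j6 -1.72
[[-0.0004, 0.0021, 0]]
```

View pics/s4d.png

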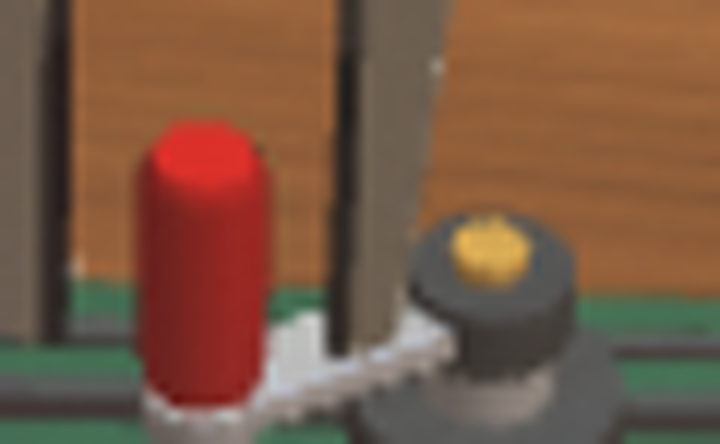

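{"name": "apply_moves", "arguments": {
  "travel": [
    [0, 0, 0.03],
    [0, 0, 0.035],
    [0, 0, 0.03],
    [-0.04, 0.003, 0],
    [-0.05, 0.004, 0],
    [-0.055, 0.005, 0],
    [-0.055, 0.005, 0],
    [-0.035, 0.004, -0.02],
    [-0.02, 0.002, -0.03],
    [0, 0, -0.03]
  ],
  "roll": [0, 0, 0, 0, 0, 0, 0, 0, 0, 0]
}}

```text
clock: 26.38
eef_pos: [0.3798, 0.0175, 0.2652]
tool_rot: [0.655, 0.754, 0.028, 0.038]
force: [0.5, -0.8, 0.9]
finger_gap: 0.046
```

```bash
python3 - <<'E'
from h import *
from scipy.spatial.transform import Rotation as R
s=arm.sense();T=wristT(s)
im=arm.capture('wrist');cv2.imwrite('pics/w5.png',im[:,:,::-1]);np.save('T5.npy',T)
for n in('scene','top'):
    im=arm.capture(n); cv2.imwrite(f'pics/{n}5.png',im[:,:,::-1])
print(s['clock'],s['eef_pos'],R.from_quat(s['tool_rot']).as_matrix().round(3),s['force'])
E
python3 -c "
import cv2
im=cv2.imread('pics/top5.png');cv2.imwrite('pics/t5c.png',cv2.resize(im[110:290,220:400],None,fx=3.3,fy=3.3,interpolation=cv2.INTER_CUBIC))"
```

```text
26.375 [0.37983204 0.01751632 0.26515914] [[-0.139  0.986  0.093]
 [ 0.99   0.14  -0.007]
 [-0.02   0.091 -0.996]] [ 0.46508617 -0.77178052  0.90832173]
```

View pics/w5.png

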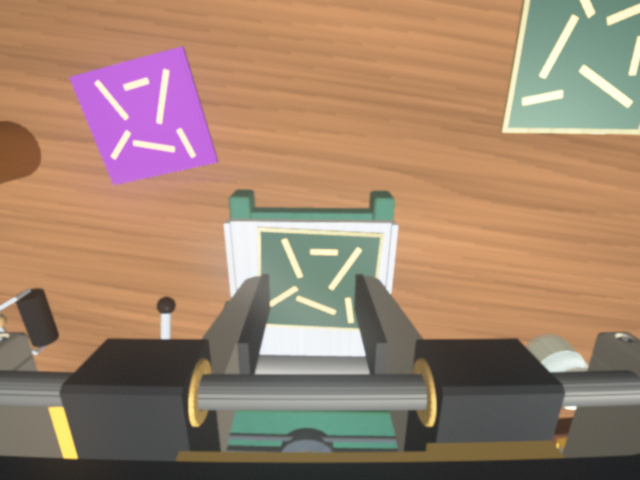

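View pics/t5c.png

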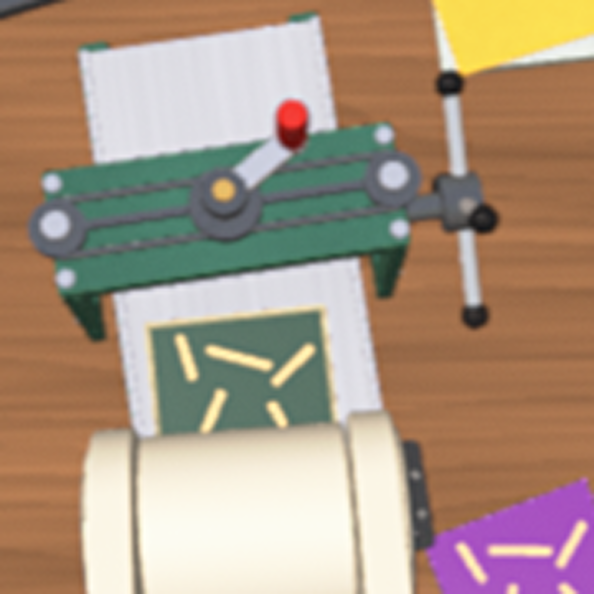

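```bash
python3 - <<'E'
from h import *
k=unp('top',(308.4,144.2),.281);d=k[:2]-[.5985,.0415];print(k,np.hypot(*d),np.degrees(np.arctan2(d[1],d[0]))%360)
im=cv2.imread('pics/w5.png');cv2.imwrite('pics/w5c.png',cv2.resize(im[205:345,215:405],None,fx=4,fy=4,interpolation=cv2.INTER_CUBIC))
E
```

```text
[ 0.63657613 -0.00583141  0.281     ] 0.0607458137103135 308.81521181898665
```

View pics/w5c.png

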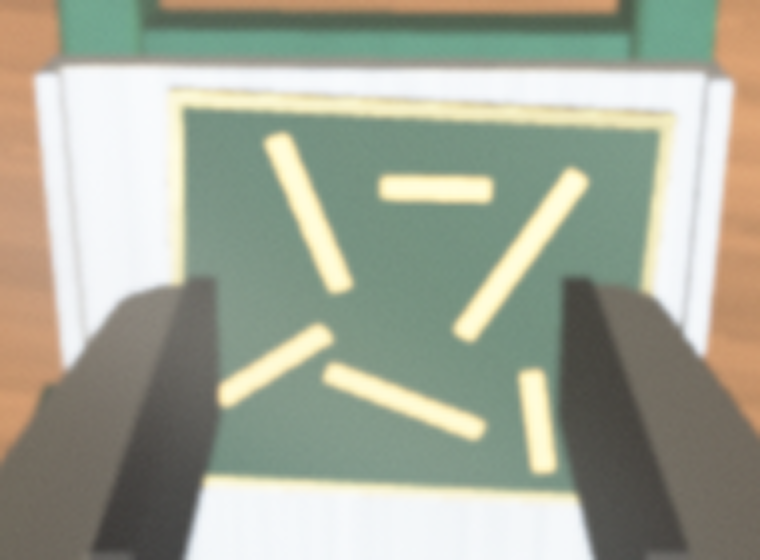

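```bash
python3 - <<'E'
from h import *
T=np.load('T5.npy');q=np.array([.599,.0413,.141])
R=np.array([[np.cos(q[2]),np.sin(q[2])],[-np.sin(q[2]),np.cos(q[2])]])
for nm,u,z in(('pl',(172,90),.0745),('pl',(675,115),.0745),('bed',(62,66),.07),('bed',(708,70),.07),('front',(203,480),.0745),('front',(578,497),.0745)):
    w=unp('wrist',(215+u[0]/4-.4,205+u[1]/4-.4),z,T);print(nm,w.round(4),(R@(w[:2]-q[:2])).round(4))
def W(x,y): return (q[:2]+R.T@np.array([x,y])).round(4)
print(W(-.205,.009),W(-.2,.009),W(-.12,.009))
E
```

```text
pl [ 0.4224 -0.0403  0.0745] [-0.1863 -0.056 ]
pl [0.4095 0.0963 0.0745] [-0.1799  0.0811]
bed [ 0.4216 -0.0716  0.07  ] [-0.1915 -0.0868]
bed [0.3969 0.1035 0.07  ] [-0.1914  0.09  ]
front [ 0.5489 -0.0207  0.0745] [-0.0584 -0.0543]
front [0.5374 0.0943 0.0745] [-0.0536  0.0611]
[0.3948 0.0214] [0.3997 0.0221] [0.4789 0.0333]
```

{"name": "apply_moves", "arguments": {
  "travel": [
    [0.005, 0.002, -0.03],
    [0.005, 0.002, -0.04],
    [0.002, 0.001, -0.04],
    [0, 0, -0.03],
    [0, 0, -0.02],
    [0, 0, 0]
  ],
  "roll": [0, 0, 0, 0, 0, 0]
}}

```text
clock: 27.28
eef_pos: [0.4032, 0.0226, 0.1094]
tool_rot: [0.655, 0.754, 0.032, 0.042]
force: [-0.3, 0.9, 0.1]
finger_gap: 0.0457
```

```bash
cat > ps.py <<'E'
from h import *
from scipy.spatial.transform import Rotation as R
q=np.array([.599,.0413,.141])
Rp=np.array([[np.cos(q[2]),np.sin(q[2])],[-np.sin(q[2]),np.cos(q[2])]])
s=arm.sense();M=R.from_quat(s['tool_rot']).as_matrix();p=s['eef_pos']
print('t',round(s['clock'],2),'tcp',p.round(4),'press',(Rp@(p[:2]-q[:2])).round(4),'yaw-press',round(float(np.arctan2(M[1,0],M[0,0])-np.pi/2-q[2]),4),'tilt x,y z-comp',M[2,:2].round(3),'F',s['force'].round(1),'Fpress',(Rp@s['force'][:2]).round(1),'gap',round(s['finger_gap'],4))
E
python3 ps.py
```

```text
t 27.27 tcp [0.4032 0.0226 0.1094] press [-0.1965  0.009 ] yaw-press -0.0024 tilt x,y z-comp [-0.021  0.102] F [-0.3  0.9  0.1] Fpress [-0.1  1. ] gap 0.0457
```

{"name": "apply_moves", "arguments": {
  "travel": [
    [-0.011, 0.0, 0],
    [-0.001, 0, -0.01],
    [-0.001, 0, -0.01],
    [-0.001, 0, -0.006],
    [0, 0, 0]
  ],
  "roll": [0, 0, 0, 0, 0]
}}

```text
clock: 27.9
eef_pos: [0.3912, 0.0227, 0.0849]
tool_rot: [0.655, 0.754, 0.034, 0.044]
force: [-0.7, 0.4, 0.7]
finger_gap: 0.0457
```

```bash
python3 ps.py; python3 - <<'E'
from h import *
s=arm.sense();T=wristT(s)
im=arm.capture('wrist');cv2.imwrite('pics/w6.png',im[:,:,::-1]);np.save('T6.npy',T)
im=arm.capture('scene')
E
```

```text
t 27.9 tcp [0.3912 0.0227 0.0849] press [-0.2083  0.0108] yaw-press -0.0026 tilt x,y z-comp [-0.022  0.108] F [-0.7  0.4  0.7] Fpress [-0.7  0.5] gap 0.0457
```

View pics/w6.png

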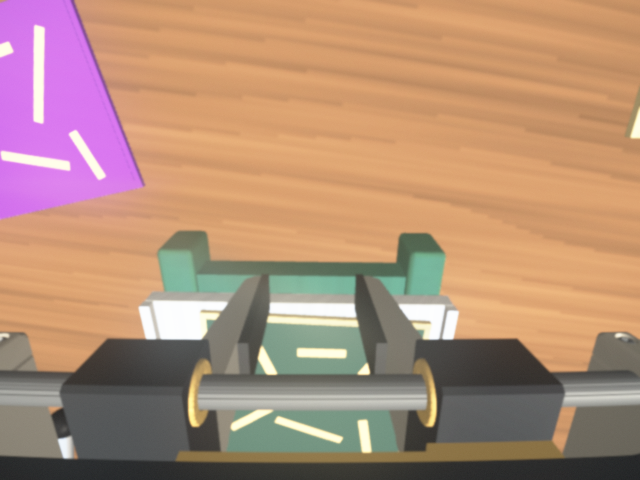

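{"name": "apply_moves", "arguments": {
  "travel": [
    [-0.0005, 0, -0.005],
    [-0.0005, 0, -0.004],
    [0, 0, -0.002],
    [0, 0, 0]
  ],
  "roll": [0.003, 0, 0, 0]
}}

```text
clock: 28.5
eef_pos: [0.3909, 0.0228, 0.0738]
tool_rot: [0.654, 0.755, 0.034, 0.044]
force: [0.9, 0.4, 0.1]
finger_gap: 0.0457
```

```bash
python3 ps.py
```

```text
t 28.5 tcp [0.3909 0.0228 0.0738] press [-0.2086  0.0109] yaw-press 0.0005 tilt x,y z-comp [-0.022  0.109] F [0.9 0.4 0.1] Fpress [0.9 0.3] gap 0.0457
```

{"name": "apply_moves", "arguments": {
  "travel": [
    [0, 0, -0.002],
    [0.003, 0.0004, 0],
    [0.003, 0.0004, 0],
    [0.003, 0.0004, 0],
    [0.003, 0.0004, 0]
  ],
  "roll": [0, 0, 0, 0, 0]
}}

```text
clock: 29.12
eef_pos: [0.4041, 0.0245, 0.0719]
tool_rot: [0.654, 0.755, 0.034, 0.044]
force: [-0.3, -0.4, 0.4]
finger_gap: 0.046
```

```bash
python3 ps.py
```

```text
t 29.12 tcp [0.4041 0.0245 0.0719] press [-0.1953  0.0108] yaw-press 0.0005 tilt x,y z-comp [-0.022  0.11 ] F [-0.3 -0.4  0.4] Fpress [-0.3 -0.3] gap 0.046
```

{"name": "apply_moves", "arguments": {
  "travel": [
    [0.003, 0.0004, 0],
    [0.003, 0.0004, 0],
    [0.003, 0.0004, 0],
    [0.003, 0.0004, 0]
  ],
  "roll": [0, 0, 0, 0]
}}

```text
clock: 29.62
eef_pos: [0.4156, 0.026, 0.0715]
tool_rot: [0.654, 0.755, 0.033, 0.043]
force: [-3.5, -1.2, 3.4]
finger_gap: 0.0464
```

```bash
python3 ps.py; python3 - <<'E'
from h import *
s=arm.sense();T=wristT(s)
im=arm.capture('wrist');cv2.imwrite('pics/w7.png',cv2.resize(im[200:440,150:470,::-1],None,fx=2.5,fy=2.5));np.save('T7.npy',T)
im=arm.capture('top');cv2.imwrite('pics/t7c.png',cv2.resize(im[130:290,220:400,::-1],None,fx=3.6,fy=3.6,interpolation=cv2.INTER_CUBIC))
E
```

```text
t 29.62 tcp [0.4156 0.026  0.0715] press [-0.1837  0.0106] yaw-press 0.0004 tilt x,y z-comp [-0.022  0.107] F [-3.5 -1.2  3.4] Fpress [-3.7 -0.7] gap 0.0464
```

View pics/w7.png

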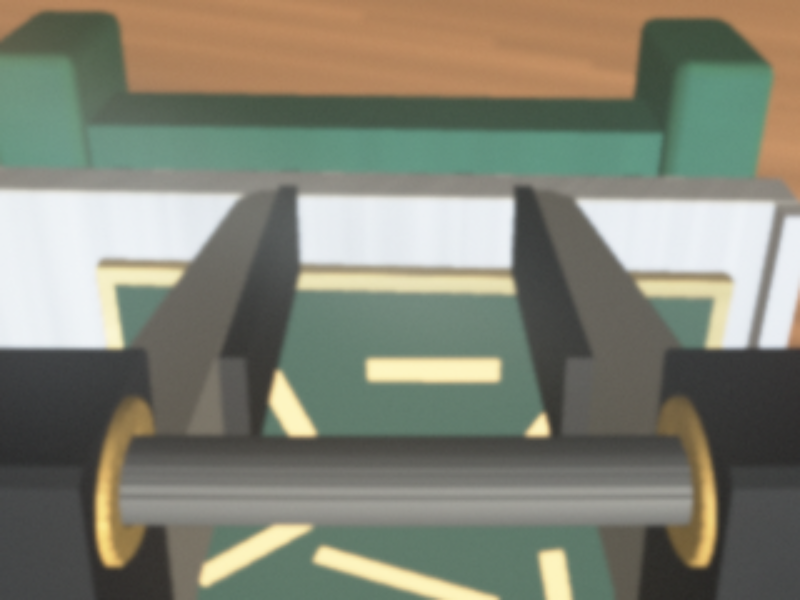

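View pics/t7c.png

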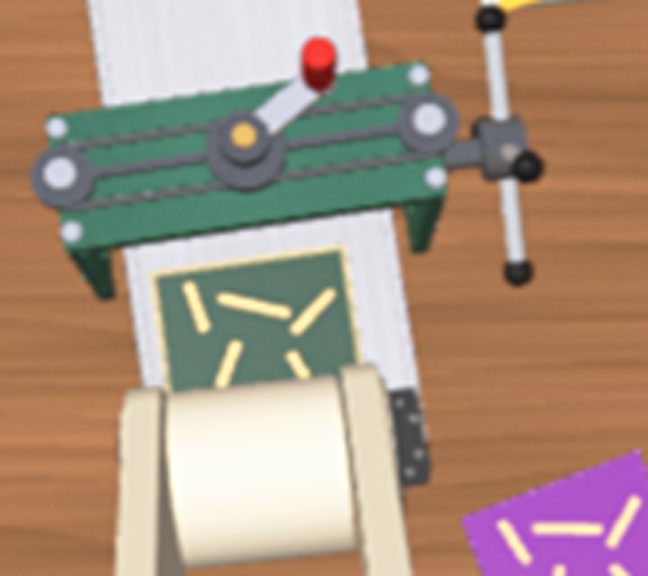

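```bash
cat > pp.py <<'E'
import sys
from ps import *
def P(n,uv,z,T=None):
    w=unp(n,uv,z,T);return (Rp@(w[:2]-q[:2])).round(4)
E
python3 - <<'E'
from pp import *
T=np.load('T7.npy')
for u in((103,264),(400,273),(730,278)): print('rear',P('wrist',(150+u[0]/2.5-.3,200+u[1]/2.5-.3),.0745,T))
for u in((20,190),(760,200)): print('bed',P('wrist',(150+u[0]/2.5-.3,200+u[1]/2.5-.3),.07,T))
for u in((155,272),(343,247)): print('front top',P('top',(220+u[0]/3.6-.4,130+u[1]/3.6-.4),.0745))
E
```

```text
t 29.73 tcp [0.416  0.0261 0.0716] press [-0.1833  0.0106] yaw-press 0.0005 tilt x,y z-comp [-0.022  0.108] F [-1.4 -0.7  2.7] Fpress [-1.5 -0.5] gap 0.0456
rear [-0.1759 -0.0556]
rear [-0.1747  0.0094]
rear [-0.1743  0.0807]
bed [-0.1915 -0.0733]
bed [-0.1911  0.0861]
front top [-0.043   0.0751]
front top [-0.0457 -0.0578]
```

{"name": "apply_moves", "arguments": {
  "travel": [
    [0.005, 0.0007, 0.0003],
    [0.005, 0.0007, 0],
    [0.005, 0.0007, 0],
    [0.005, 0.0007, 0],
    [0.005, 0.0007, 0]
  ],
  "roll": [0, 0, 0, 0, 0]
}}

```text
clock: 30.35
eef_pos: [0.4227, 0.0271, 0.0708]
tool_rot: [0.653, 0.756, 0.019, 0.031]
force: [-23.8, -5.2, 39.5]
finger_gap: 0.0462
```

```bash
python3 ps.py
```

```text
t 30.35 tcp [0.4227 0.0271 0.0708] press [-0.1765  0.0108] yaw-press 0.0046 tilt x,y z-comp [-0.022  0.07 ] F [-23.8  -5.2  39.5] Fpress [-24.3  -1.8] gap 0.0462
```

{"name": "apply_moves", "arguments": {
  "travel": [
    [-0.001, 0, 0.0015],
    [0, 0, 0.001]
  ],
  "roll": [0, 0]
}}

```text
clock: 30.6
eef_pos: [0.422, 0.0272, 0.0738]
tool_rot: [0.653, 0.756, 0.02, 0.031]
force: [0.3, 1.5, 0.8]
finger_gap: 0.0459
```

```bash
python3 ps.py
```

```text
t 30.6 tcp [0.422  0.0272 0.0738] press [-0.1772  0.0109] yaw-press 0.0048 tilt x,y z-comp [-0.022  0.071] F [0.3 1.5 0.8] Fpress [0.5 1.5] gap 0.0459
```

{"name": "apply_moves", "arguments": {
  "travel": [
    [-0.002, 0, -0.0005],
    [0, 0, -0.0006],
    [0, 0, 0]
  ],
  "roll": [-0.005, 0, 0],
  "hand": 0.22
}}

```text
clock: 30.98
eef_pos: [0.4211, 0.0274, 0.0727]
tool_rot: [0.655, 0.755, 0.02, 0.032]
force: [-0.4, -0.2, 0.3]
finger_gap: 0.0204
```

```bash
python3 ps.py
```

```text
t 30.98 tcp [0.4211 0.0274 0.0727] press [-0.178   0.0112] yaw-press -0.0006 tilt x,y z-comp [-0.022  0.073] F [-0.4 -0.2  0.3] Fpress [-0.4 -0.1] gap 0.0204
```

{"name": "apply_moves", "arguments": {
  "travel": [
    [0.004, 0.0006, -0.0003],
    [0.004, 0.0006, 0],
    [0.004, 0.0006, 0],
    [0.004, 0.0006, 0]
  ],
  "roll": [0, 0, 0, 0]
}}

```text
clock: 31.48
eef_pos: [0.4367, 0.0298, 0.072]
tool_rot: [0.655, 0.755, 0.019, 0.031]
force: [-2.8, -0.6, 1.8]
finger_gap: 0.0202
```

```bash
python3 ps.py; python3 - <<'E'
from h import *
s=arm.sense();T=wristT(s)
im=arm.capture('wrist');cv2.imwrite('pics/w8.png',cv2.resize(im[200:440,150:470,::-1],None,fx=2.5,fy=2.5));np.save('T8.npy',T)
E
```

```text
t 31.48 tcp [0.4367 0.0298 0.072 ] press [-0.1623  0.0114] yaw-press -0.0006 tilt x,y z-comp [-0.022  0.07 ] F [-2.8 -0.6  1.8] Fpress [-2.9 -0.2] gap 0.0202
```

View pics/w8.png

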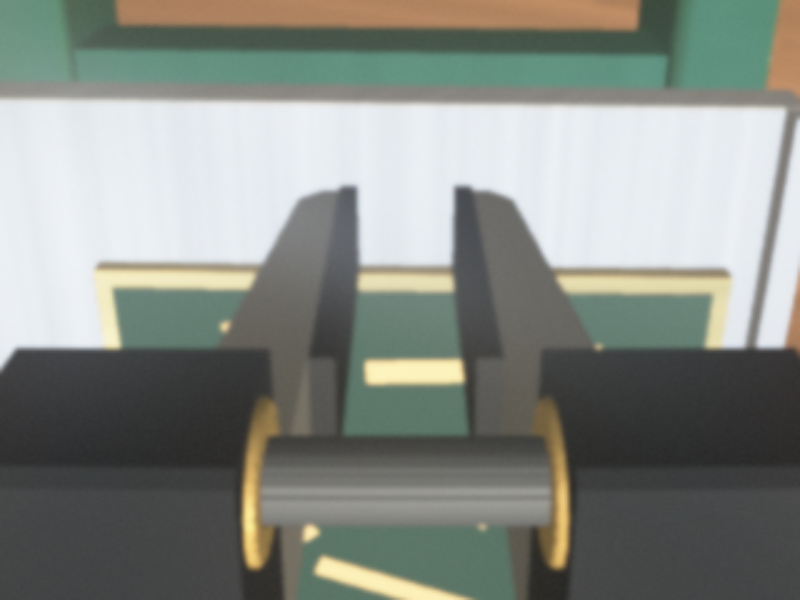

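{"name": "apply_moves", "arguments": {
  "travel": [
    [0.004, 0.0005, 0.0006],
    [0.004, 0.0005, 0.0001],
    [0.004, 0.0005, 0.0001],
    [0.004, 0.0005, 0.0002],
    [0.004, 0.0005, 0.0002]
  ],
  "roll": [0, 0, 0, 0, 0]
}}

```text
clock: 32.15
eef_pos: [0.4597, 0.0326, 0.0734]
tool_rot: [0.655, 0.755, 0.02, 0.032]
force: [-0.7, 0.5, -0.8]
finger_gap: 0.0205
```

```bash
python3 ps.py
```

```text
t 32.15 tcp [0.4597 0.0326 0.0734] press [-0.1391  0.011 ] yaw-press -0.0006 tilt x,y z-comp [-0.022  0.072] F [-0.7  0.5 -0.8] Fpress [-0.6  0.5] gap 0.0205
```

```bash
python3 - <<'E'
from h import *
s=arm.sense();T=wristT(s)
im=arm.capture('wrist');cv2.imwrite('pics/w9.png',cv2.resize(im[200:440,150:470,::-1],None,fx=2.5,fy=2.5));np.save('T9.npy',T)
im=arm.capture('scene');cv2.imwrite('pics/s9.png',cv2.resize(im[280:400,270:400,::-1],None,fx=5,fy=5,interpolation=cv2.INTER_CUBIC))
E
```

```text
(no output)
```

View pics/w9.png

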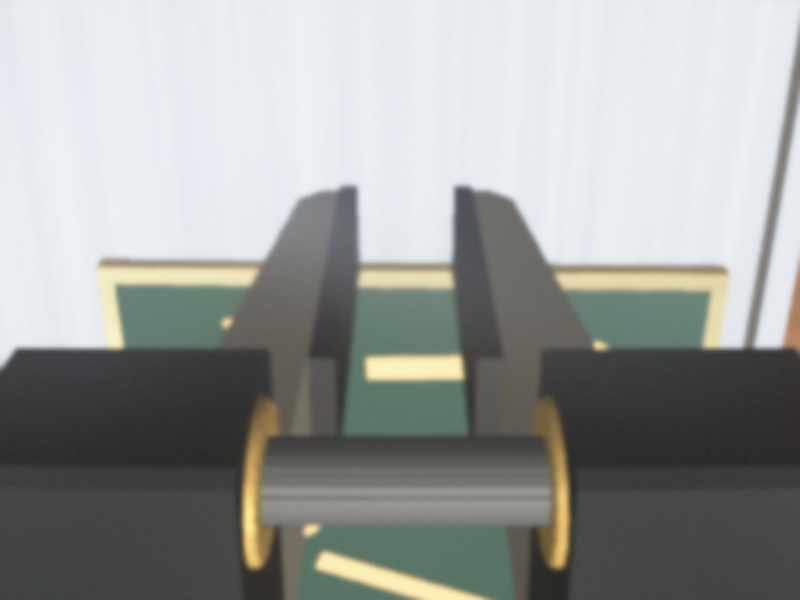

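View pics/s9.png

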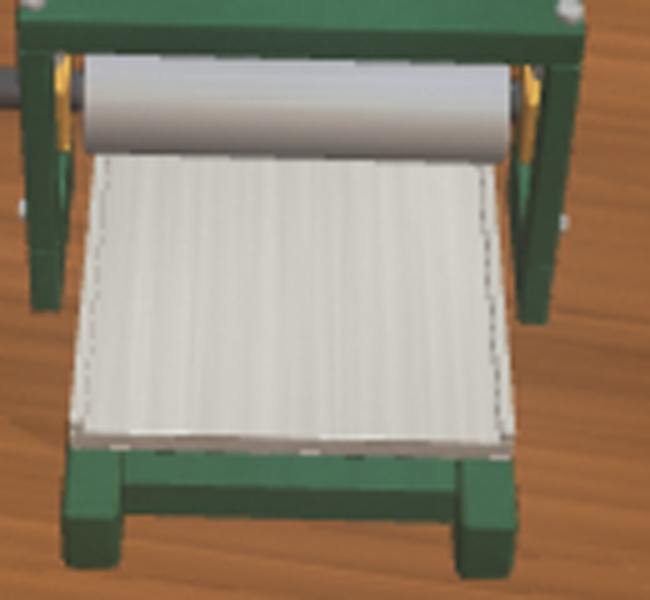

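{"name": "apply_moves", "arguments": {
  "travel": [
    [0.004, 0.0005, -0.0005],
    [0.004, 0.0005, 0],
    [0.004, 0.0005, 0],
    [0.003, 0.0004, 0.0001]
  ],
  "roll": [0, 0, 0, 0]
}}

```text
clock: 32.75
eef_pos: [0.4747, 0.0345, 0.0729]
tool_rot: [0.655, 0.755, 0.02, 0.031]
force: [-2.0, 0.4, 1.1]
finger_gap: 0.0203
```

```bash
python3 ps.py;python3 - <<'E'
from h import *
s=arm.sense();T=wristT(s)
im=arm.capture('wrist');cv2.imwrite('pics/w10.png',cv2.resize(im[200:440,150:470,::-1],None,fx=2.5,fy=2.5));np.save('T10.npy',T)
im=arm.capture('scene');cv2.imwrite('pics/s10.png',cv2.resize(im[280:360,270:390,::-1],None,fx=6,fy=6,interpolation=cv2.INTER_CUBIC))
E
```

```text
t 32.75 tcp [0.4747 0.0345 0.0729] press [-0.124   0.0108] yaw-press -0.0006 tilt x,y z-comp [-0.022  0.071] F [-2.   0.4  1.1] Fpress [-2.   0.7] gap 0.0203
```

View pics/w10.png

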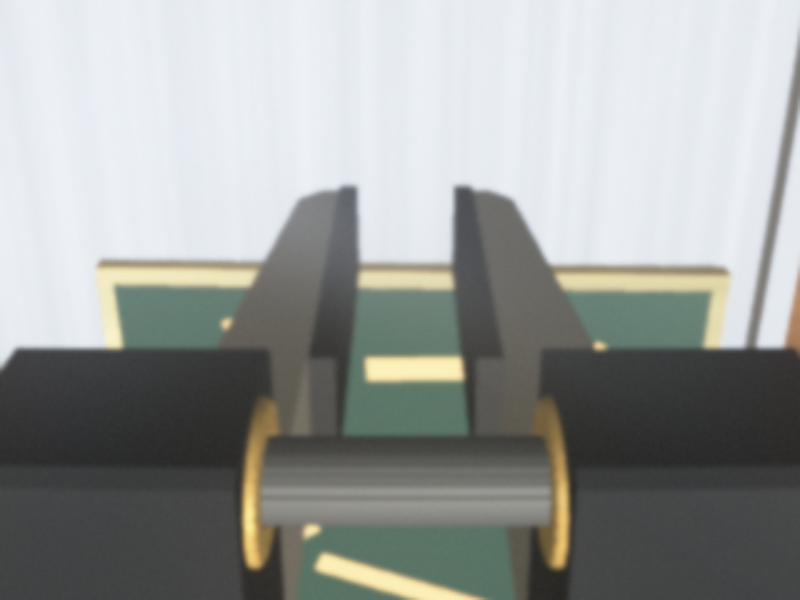

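View pics/s10.png

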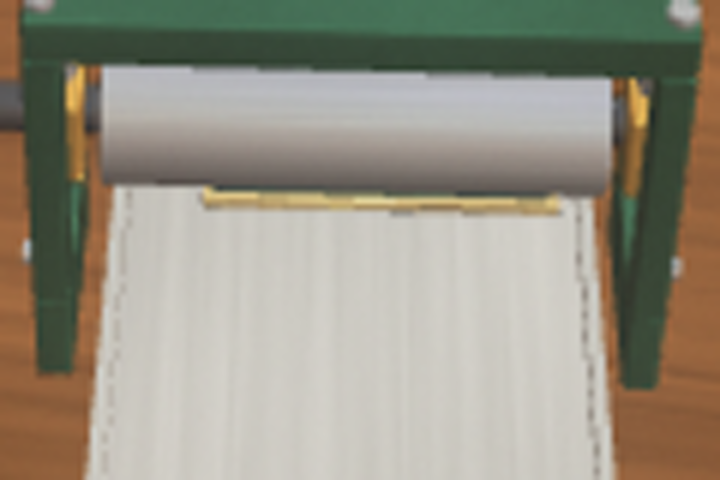

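```bash
python3 - <<'E'
from pp import *
for u in((207,208),(558,215)): print('front bottom',P('scene',(270+u[0]/6-.4,280+u[1]/6-.4),.070))
for u in((207,190),(558,197)): print('front top',P('scene',(270+u[0]/6-.4,280+u[1]/6-.4),.0745))
for u in((73,433),(500,441)): print('bed far top',P('scene',(270+u[0]/5-.4,280+u[1]/5-.4),.071))
T=np.load('T10.npy')
for u in((103,264),(727,271)): print('rear',P('wrist',(150+u[0]/2.5-.3,200+u[1]/2.5-.3),.0745,T))
E
```

```text
t 32.85 tcp [0.4751 0.0346 0.073 ] press [-0.1236  0.0108] yaw-press -0.0006 tilt x,y z-comp [-0.022  0.072] F [ 0.  -1.5  0.5] Fpress [-0.2 -1.5] gap 0.0201
front bottom [ 0.0166 -0.0556]
front bottom [0.0159 0.0825]
front top [ 0.0112 -0.0558]
front top [0.0105 0.0825]
bed far top [ 0.1704 -0.0916]
bed far top [0.1693 0.0888]
rear [-0.1155 -0.0559]
rear [-0.1155  0.0804]
```

{"name": "apply_moves", "arguments": {
  "travel": [
    [0.002, 0.0003, 0],
    [0.0017, 0.0003, 0]
  ],
  "roll": [0, 0]
}}

```text
clock: 33.1
eef_pos: [0.4791, 0.0352, 0.073]
tool_rot: [0.655, 0.755, 0.02, 0.032]
force: [-1.3, -0.5, 1.0]
finger_gap: 0.0207
```

```bash
python3 ps.py
```

```text
t 33.1 tcp [0.4791 0.0352 0.073 ] press [-0.1196  0.0108] yaw-press -0.0006 tilt x,y z-comp [-0.022  0.072] F [-1.3 -0.5  1. ] Fpress [-1.3 -0.3] gap 0.0207
```

Front is at about +20.4 mm. Back off and rise clear.

{"name": "apply_moves", "arguments": {
  "travel": [
    [-0.008, -0.001, 0.001],
    [-0.012, -0.002, 0.004],
    [-0.015, -0.002, 0.015],
    [-0.02, -0.003, 0.03],
    [-0.03, 0, 0.04],
    [-0.02, 0, 0.04],
    [0, 0, 0.03],
    [0, 0.03, 0],
    [0, 0.05, 0],
    [0, 0.05, 0]
  ],
  "roll": [0, 0, 0, 0, 0, 0, 0, 0, 0, 0]
}}

```text
clock: 34.35
eef_pos: [0.3638, 0.1565, 0.2393]
tool_rot: [0.657, 0.752, 0.022, 0.034]
force: [1.0, -0.2, -0.4]
finger_gap: 0.0203
```

{"name": "apply_moves", "arguments": {
  "travel": [
    [-0.02, 0.05, 0],
    [-0.02, 0.06, 0],
    [-0.02, 0.06, 0],
    [-0.02, 0.06, 0],
    [0, 0.03, 0],
    [0, 0, 0]
  ],
  "roll": [0, 0, 0, 0, 0, 0]
}}

```text
clock: 35.1
eef_pos: [0.2785, 0.4179, 0.2405]
tool_rot: [0.656, 0.754, 0.025, 0.034]
force: [-0.3, -0.3, -0.2]
finger_gap: 0.0202
```

```bash
python3 ps.py;python3 - <<'E'
from h import *
im=arm.capture('scene');cv2.imwrite('pics/s11f.png',im[:,:,::-1]);cv2.imwrite('pics/s11.png',cv2.resize(im[280:360,270:390,::-1],None,fx=6,fy=6,interpolation=cv2.INTER_CUBIC))
im=arm.capture('top');cv2.imwrite('pics/top11.png',im[:,:,::-1]);cv2.imwrite('pics/t11c.png',cv2.resize(im[105:285,215:395,::-1],None,fx=3.3,fy=3.3,interpolation=cv2.INTER_CUBIC))
E
```

```text
t 35.1 tcp [0.2785 0.4179 0.2405] press [-0.2644  0.4179] yaw-press -0.0034 tilt x,y z-comp [-0.019  0.082] F [-0.3 -0.3 -0.2] Fpress [-0.3 -0.2] gap 0.0202
```

View pics/s11.png

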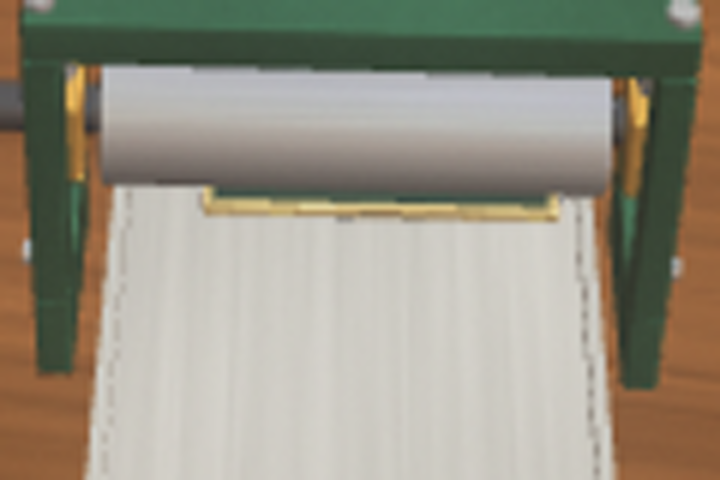

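View pics/t11c.png

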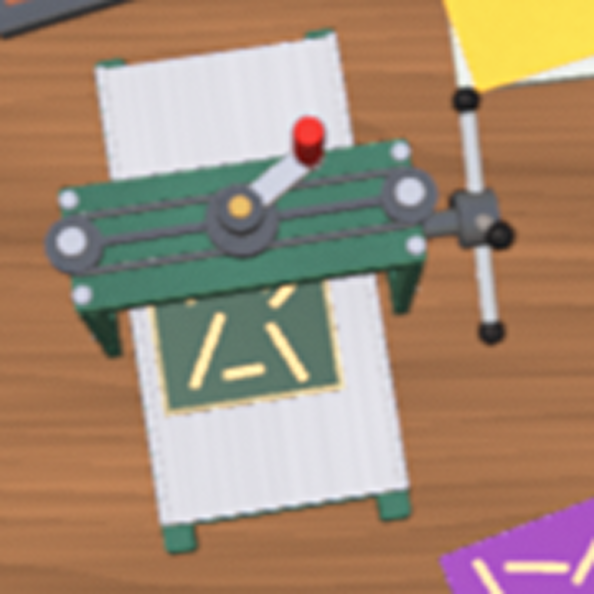

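View pics/top11.png

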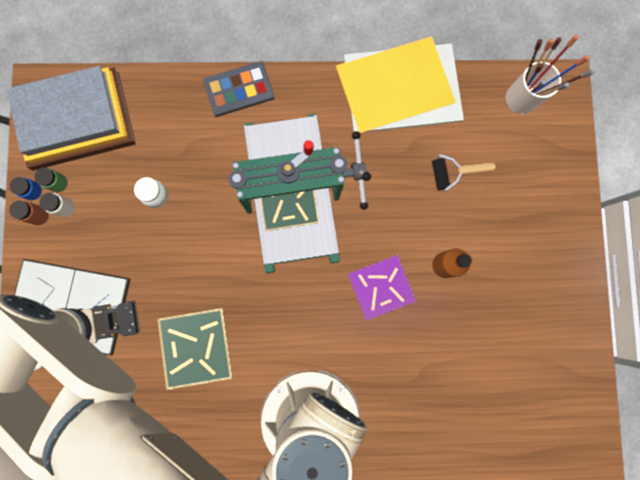

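```bash
python3 - <<'E'
from pp import *
for u in((207,215),(558,221)): print('front bottom',P('scene',(270+u[0]/6-.4,280+u[1]/6-.4),.070))
for u in((167,412),(342,387)): print('rear top',P('top',(215+u[0]/3.3-.35,105+u[1]/3.3-.35),.0745))
k=unp('top',(215+308.5/3.3-.35,105+131/3.3-.35),.281);d=k[:2]-[.5985,.0415];print(np.hypot(*d),np.degrees(np.arctan2(d[1],d[0]))%360)
E
```

```text
t 35.2 tcp [0.2787 0.4157 0.2404] press [-0.2645  0.4157] yaw-press -0.0052 tilt x,y z-comp [-0.02   0.081] F [-0.1 -0.1 -0.3] Fpress [-0.1 -0.1] gap 0.0203
front bottom [ 0.0204 -0.0555]
front bottom [0.0191 0.0824]
rear top [-0.1053  0.0777]
rear top [-0.107  -0.0567]
0.06010391982597684 308.92109605863385
```

```bash
python3 -c "
from plant import arm
print(arm.close_job())"
```

```text
the job is handed in; nothing more can be done
None
```

I set up the press as asked and handed the job in at about 35 s of the 72 s allowed. No verdict was reported, so the results below are my own measurements.

- **Lowering the roller:** I gripped the red knob and turned it clockwise about 0.65 turn. The force at the knob rose above the 4–5 N of friction at a knob direction of about 311°, and I stopped with it at 11.6 N.
- **Winding back:** I turned it back three full turns from that touch point. When I let go, the crank slipped back slightly. The last picture shows the knob at about 309°, so it is about 2° (0.006 turn) short of exactly three turns, against a measuring error of about 1–1.5°.
- **Sliding the plate:** I used the smaller green plate on the bed, not the purple one or the larger green one. I pushed it by its rear edge with the fingertips, which also straightened it from about 2.7° askew.
- **Final plate position:** The front edge is about 20 mm past the middle of the roller (19.1 to 20.4 mm from the scene camera). The plate is within about 0.7° of square to the bed.
- **Other objects:** The bottle, ink jar and brayer look unmoved in the last top picture. The arm is clear and touching nothing.

**What went wrong:**
- The tool tilted by up to about 6° over the run.
- During the plate push the fingertips rubbed on the bed, with a force of about 40 N up and 24 N back. That is about at the 40 N limit, although that limit covers the arm and gripper body and this contact was at the fingertips. I lifted them, narrowed the jaws and finished the push with about 3 N or less.

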